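# Set up the ultrasonic cleaner with beakers, bur basket and lid

### The job

Set up the ultrasonic cleaner: lay the steel cover with the two holes flat on its open tank so that it drops home, then hang the large and the small steel beaker in the holes that fit them, each resting on its collar. When both hang, stand the basket of burs upright in the large beaker, and last of all put the lid on the small one. Set each thing down, do not drop it, keep beakers and basket upright, leave the bottle, the bur block and the mirror where they are, and let go of everything.

Things in the scene. Friction and masses are not known exactly. Their poses are not given: they have to be found in the camera images.
- cleaner: White ultrasonic cleaner, fixed: 168 mm (its x) by 236 mm (y), 125 mm high. Origin: centre of its underside, z up; the front with two black dials faces -x. The open steel-lined tank in its top is 120 mm (x) by 190 mm (y), centred, its floor at 35 mm; the flat rim is at height 125 mm.
- cover: Loose steel plate 144 (x) x 214 (y) x 4 mm, 0.35 kg, on a skirt 110 x 180, 8 deep, that drops into the tank (5 mm play, either way round). Origin: centre of skirt's lower edge; plate top at z 12; home: 117 mm above the cleaner's origin. Holes at x 0: large 66 wide at y -54, small 54 wide at y +54. Balanced black strap handle at x 0, y +4: bar 60 long (x), 10 thick, z 28 to 46, open below, posts at its ends.
- beaker_large: Large open steel beaker, upright: 56 mm outside diameter, 92 high, wall 2.5, bottom 3, 0.13 kg. Black rubber collar 78 mm wide from 56 to 62 mm above its foot; grip the bare 30 mm of wall above it. Origin: centre of its underside, z along its axis. Hanging in the cover's large hole, collar on the plate, its origin is 44 mm below the cover's.
- beaker_small: Small open steel beaker, upright: 44 mm outside diameter, 84 high, wall 2.5, 0.09 kg. Black rubber collar 64 mm wide from 50 to 56 mm above its foot, bare wall above to grip. Origin: centre of its underside, z along its axis. Hanging in the cover's small hole, its origin is 38 mm below the cover's. It would fall through the large hole.
- basket: Steel bur basket, upright, 0.08 kg: perforated cup 38 mm wide, 30 high with a few fixed burs, wire bail above, and on top on the axis a black round grip, 12 mm in diameter, from 92 to 126 mm above its foot. Origin: centre of its underside, z along its axis. Standing in the large beaker (51 mm inside) its origin is 3 mm above the beaker's, its grip above the rim.
- lid: Grey plastic beaker lid, right side up, 0.05 kg: flange 54 mm wide from 6 to 10 mm above its foot, plug 31 mm wide below it, round knob 14 mm in diameter from 10 to 38 mm. Origin: centre of the plug's underside, z along its axis. On the small beaker (39 mm inside) the plug is in the mouth and its origin is 78 mm above the beaker's.
- bottle: Bystander: white capped bottle 48 mm in diameter, 115 mm high, standing; origin at the centre of its underside. Leave it.
- bur_block: Bystander: flat aluminium block 30 x 46 x 14 mm with rows of short burs (to 24 mm high); origin at the centre of its underside. Leave it.
- mirror: Bystander: steel dental mirror about 160 mm long and 8 mm thick lying along its x; origin on the worktop near the middle of its handle, the mirror end 87 mm along +x. Leave it.
Things that resemble listed ones, but are neither listed nor needed, are in the scene too. Of the things that look like the lid, the largest one is meant.

How it is judged:
By the outcome, as a careful person would: the job done as asked, in the order asked, and still so for the second after the job is handed in, with the robot touching nothing.
It also fails if it takes over 131 s, if anything falls off the work surface, if the arm or the gripper's body presses on something with over 40 N, if the wrist force passes 120 N, or if a joint passes its speed limit or range.

### The arm

A 6-joint arm with a two-finger parallel gripper is mounted at the origin on the work surface. World frame = base frame: x ahead of the robot, y to its left, z up, the work surface at z = 0. Lengths are in m, angles in rad, forces in N, time in s.
With the tool pointing down it reaches from about 0.425 to 1.125 m from the base axis. Payload 14.9 kg.
Tool frame: the origin (TCP) lies on the centre line of the jaws, within the pads' length; the fingertips stand 11 mm ahead of it and the grasp point (between the pads) lies 8 mm behind it; z points along the fingers, y is the line along which they close (so a half turn about z gives the same grasp; the last joint's range is limited). The gripper opens to 91 mm and grips with 3 to 60 N. Pads are 32 mm wide; open, the fingers measure 118 mm over their backs; the gripper's body (76 mm by 178 mm) begins 60 mm behind the grasp point.
Start: joints at [-1.297, 0.379, 1.734, -0, 1.028, -0.033], TCP at [0.211, -0.667, 0.225] pointing down, gripper open.
Joint ranges: [-2.77, 2.77], [-0.74, 2.19], [0, 2.66], [-1.06, 4.2], [0.31, 2.87], [-3.08, 3.08]. Speed limits (rad/s): [1.89, 1.89, 2.39, 3.14, 3.14, 3.14].

### API

Orientations are given as a rotation vector (axis times angle).
In Python, from plant import ctrl gives the robot as it stands.
- The arm moves only by the tool jog_arm, never from a script. Its argument "motion" is a list of rows, each an object with "translation": the shift along the tool's x, y, z in m, a list of three; "roll": the turn about the tool's z in rad. A call has 1 to 10 rows; each row is the pose to reach, as a shift and turn from the pose commanded when the call began, along the tool's axes at that moment; what a row does not reach only later rows make up. A row lasts 1/10 s, in which the tool goes at most 50 mm and 8.59 degrees, less where a joint would pass 70% of its speed; a pose out of reach is approached as far as the arm can. A call with a gripper value outside its range is refused whole. "fingers" is the finger opening in m, from 0 to 0.0912, set as the call begins (left out, the last holds). The fingers move at their own pace and stop on an object; the grip force is fixed at half the most. Time passes only in rows, so rows that repeat a pose let the fingers close. It gives the time, the measured TCP pose, the force, the opening and the grip force at its end, in the units of the state.
- ctrl.state(): the state, without advancing time (a new reading comes with each control period).
- ctrl.capture(name): name is "scene" or "top" or "wrist"; returns the picture (480x640x3 uint8, red, green, blue); there is no depth.
- ctrl.camera_model(name): a dict with "K" (3x3 intrinsics, pixels), "k1" (the pictures are not rectified: a ray, as slopes to the right and down, at radius r is drawn at 1 + k1 r^2 times it, then the intrinsics apply), "T" (4x4, takes a point from camera to world coordinates). Camera axes: x right, y down, z forward; pixel columns grow to the right and rows downward; lengths in m; the calibration is good to about 2 mm. A picture is of the moment at which its call begins: read the wrist's pose just before it. camera_model takes no time and is no camera call; for the wrist camera it gives the pose at the moment of the call.
- ctrl.hand_in(): hands the job in; it is judged then, once.
Trained networks look in the newest picture that a camera, given by its name, has taken for a name from the list of things; names that differ only in an ending like _2 or _b are one class to them, and where a whole thing is asked for, a point or a joint stands for the part that bears it (a point fixed in the world has none). Each returns a list of dicts, best first, with "conf" (0 to 1); they miss things now and then, are a little off and sometimes report something else, mostly with a low value. They report only what shows in the picture. A call takes as long as a camera call. They do not tell look-alikes from the thing itself.
- ctrl.find_in(camera, name): "bbox" ([centre column, centre row, width, height] in pixels, round what is visible of it).
The state is a dict: "time_s": time; "q": joint angles; "qvel": joint speeds; "joint_torque": joint torques, N m; "tool_pos": TCP position; "tcp_rot": TCP orientation; "wrist_force": force on the tool from outside, world axes, zero at the start; "torque": the same for the moment, N m; "gripper_width": finger opening in m; "finger_force": force on a finger pad.
Only numpy, scipy, OpenCV 4.12 (cv2) and the standard library are available. Lean on these libraries where they do the work, as an engineer would, in place of code of your own. Each camera call takes 0.05 s, during which the arm holds its last target. There are 200 camera calls.

## Working session

There is one attempt and no reset: what is moved stays moved. The work goes in short steps, Python scripts to look and compute and a tool call to move; the robot and the scene stay as the last step left them, time stands still between calls to the robot, and variables do not carry over. Pictures are saved under pics/ and viewed, at most 14 in all, crops included, and the job is handed in when it is done.

Besides the shell and the picture viewer there is one more tool, called after "Request:" as name(argument=value, ...), one argument or row to a line, values as JSON. jog_arm: Moves the arm, as the interface text tells. Its arguments: {"type":"object","properties":{"motion":{"type":"array"},"fingers":{"type":"number"}},"required":["motion"]}

```bash
ls; mkdir -p pics; cat > h.py <<'E'
import numpy as np, cv2, sys
from plant import ctrl
from scipy.spatial.transform import Rotation as R
def ray(cam,u,v,M=None):
    M=M or ctrl.camera_model(cam); K=np.array(M['K']);k1=M['k1'];T=np.array(M['T'])
    d=np.array([(u-K[0,2])/K[0,0],(v-K[1,2])/K[1,1]]); s=d.copy()
    for _ in range(20): s=d/(1+k1*(s@s))
    return T[:3,3],T[:3,:3]@np.array([s[0],s[1],1])
def at(cam,u,v,z,M=None):
    o,d=ray(cam,u,v,M); return o+d*(z-o[2])/d[2]
def proj(cam,p,M=None):
    M=M or ctrl.camera_model(cam); K=np.array(M['K']);T=np.array(M['T'])
    c=T[:3,:3].T@(np.array(p)-T[:3,3]); s=c[:2]/c[2]; s=s*(1+M['k1']*(s@s))
    return K[:2,:2]@s+K[:2,2]
def save(cam,name):
    M=ctrl.camera_model(cam); im=ctrl.capture(cam); cv2.imwrite(f'pics/{name}.png',cv2.cvtColor(im,cv2.COLOR_RGB2BGR)); return im,M
E
python3 - <<'E'
from h import *
np.set_printoptions(precision=4,suppress=True)
for c in ['top','scene']:
    save(c,c+'0'); M=ctrl.camera_model(c); print(c,M['K'],M['k1'],np.array(M['T']))
    for n in ['cleaner','cover','beaker_large','beaker_small','basket','lid','bottle','bur_block','mirror']:
        print(n,[(np.round(d['bbox'],0).tolist(),round(d['conf'],2)) for d in ctrl.find_in(c,n)])
a=cv2.imread('pics/top0.png')
print(ctrl.state())
E
```

```text
pics
top [[458.7874   0.     318.3756]
 [  0.     458.7874 238.1286]
 [  0.       0.       1.    ]] -0.10351496849141725 [[ 0.0233 -0.9761  0.2163  0.3444]
 [-0.9997 -0.0222  0.0076  0.001 ]
 [-0.0026 -0.2164 -0.9763  0.7818]
 [ 0.      0.      0.      1.    ]]
cleaner [([491.0, 181.0, 178.0, 133.0], 0.74), ([319.0, 271.0, 33.0, 28.0], 0.59), ([170.0, 330.0, 43.0, 27.0], 0.18)]
cover [([166.0, 195.0, 134.0, 100.0], 0.7), ([492.0, 182.0, 178.0, 136.0], 0.2)]
beaker_large []
beaker_small [([317.0, 177.0, 36.0, 42.0], 0.68), ([316.0, 227.0, 32.0, 21.0], 0.48), ([394.0, 321.0, 58.0, 84.0], 0.24)]
basket [([170.0, 328.0, 44.0, 23.0], 0.77)]
lid [([321.0, 270.0, 32.0, 30.0], 0.91), ([254.0, 268.0, 22.0, 24.0], 0.84), ([313.0, 325.0, 22.0, 22.0], 0.67)]
bottle [([251.0, 328.0, 34.0, 30.0], 0.95)]
bur_block [([315.0, 228.0, 28.0, 22.0], 0.85)]
mirror [([395.0, 320.0, 54.0, 84.0], 0.58)]
scene [[529.1376   0.     318.3629]
 [  0.     529.1376 239.6856]
 [  0.       0.       1.    ]] -0.09392237087172742 [[-0.863   0.4094 -0.2959  0.7977]
 [ 0.5051  0.7078 -0.4938  0.5483]
 [ 0.0073 -0.5756 -0
[... 391 characters left out ...]
0.73), ([322.0, 243.0, 22.0, 24.0], 0.63), ([350.0, 284.0, 21.0, 18.0], 0.47)]
bottle [([394.0, 246.0, 24.0, 45.0], 0.87)]
bur_block [([294.0, 261.0, 12.0, 16.0], 0.62)]
mirror [([326.0, 188.0, 30.0, 43.0], 0.56)]
{'time_s': 1.0, 'q': array([-1.2973,  0.3789,  1.7342,  0.    ,  1.0285, -0.0333]), 'qvel': array([-0.0001, -0.0005, -0.0016, -0.0003,  0.0001, -0.0007]), 'joint_torque': array([  0.0053, -76.3682, -43.4743,   0.0652,   0.0389,  -0.0001]), 'tool_pos': array([ 0.2114, -0.6673,  0.2249]), 'tcp_rot': array([-3.1046, -0.48  , -0.    ]), 'wrist_force': array([-0.0213, -0.54  ,  0.7073]), 'torque': array([0.0689, 0.0116, 0.0081]), 'finger_force': 0.0, 'gripper_width': 0.0908772602710911}
```

View pics/top0.png

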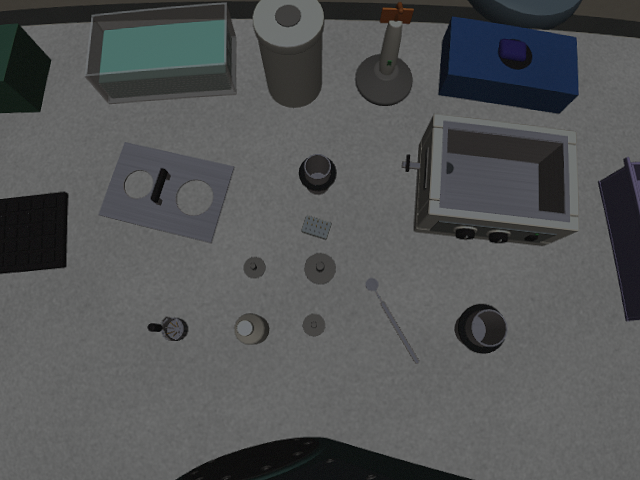

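View pics/scene0.png

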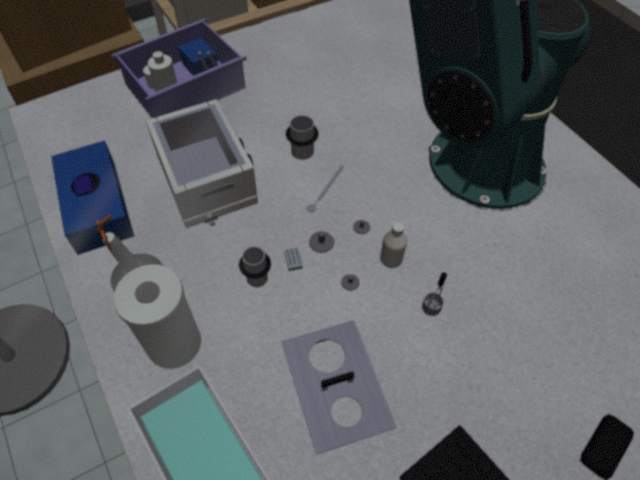

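The top view shows the cover at (166,193), with its large hole at (197,197) and small hole at (138,184). The cleaner is at (500,180), the small beaker at (318,172) and the large beaker at (481,328). The basket cup is at (174,328).

There are three lid candidates: (254,267), (320,268) and (313,325). (320,268) looks widest. I'll measure everything first.

```bash
cat > m.py <<'E'
from h import *
np.set_printoptions(precision=4,suppress=True)
P=lambda u,v,z:at('top',u,v,z)[:2]
print('cover corners',[P(*c,.012) for c in [(125,143),(234,166),(211,242),(99,215)]])
print('holes',P(195,197.5,.012),P(139,184.5,.012))
print('cleaner rim',[P(*c,.125) for c in [(436,117),(577,132),(577,232),(430,227)]])
print('tank',[P(*c,.125) for c in [(443,122),(565,136),(564,222),(441,213)]])
print('BL rim',P(488,328,.092),'BS rim',P(318,168,.084))
print('basket grip',P(154,327,.109),'cup',P(175,328,.030))
for c in [(254,267),(320,268),(313,325)]: print('lid',P(*c,.010))
print('bottle',P(246,328,.115),'block',P(316,228,.014),'mirror',P(372,285,.004),P(417,361,.004))
E
python3 m.py
python3 - <<'E'
import cv2
a=cv2.imread('pics/top0.png')
l=cv2.resize(a[110:260,400:600],None,fx=3,fy=3,interpolation=3)
b=cv2.resize(a[250:350,230:345],(200,174),interpolation=3)
c=cv2.resize(a[130:255,90:245],(800,600),interpolation=3)[:450,:]
import numpy as np
o=np.zeros((450,800,3),np.uint8);o[:,:600]=l;o[:174,600:]=b
cv2.imwrite('pics/crop1.png',o)
E
```

```text
cover corners [array([0.687 , 0.3689]), array([0.6439, 0.1613]), array([0.5038, 0.1922]), array([0.5483, 0.3996])]
holes [0.5836 0.227 ] [0.6064 0.332 ]
cleaner rim [array([ 0.6902, -0.1752]), array([ 0.6748, -0.4072]), array([ 0.5084, -0.3873]), array([ 0.5105, -0.1589])]
tank [array([ 0.6819, -0.186 ]), array([ 0.6666, -0.3854]), array([ 0.5236, -0.3677]), array([ 0.5325, -0.1763])]
BL rim [ 0.3648 -0.2515] BS rim [0.615  0.0098]
basket grip [0.3545 0.2441] cup [0.3554 0.2374]
lid [0.4625 0.1155]
lid [0.4634 0.003 ]
lid [0.3675 0.0125]
bottle [0.3575 0.1071] block [0.5322 0.0115] mirror [ 0.4371 -0.0861] [ 0.3118 -0.1613]
```

View pics/crop1.png

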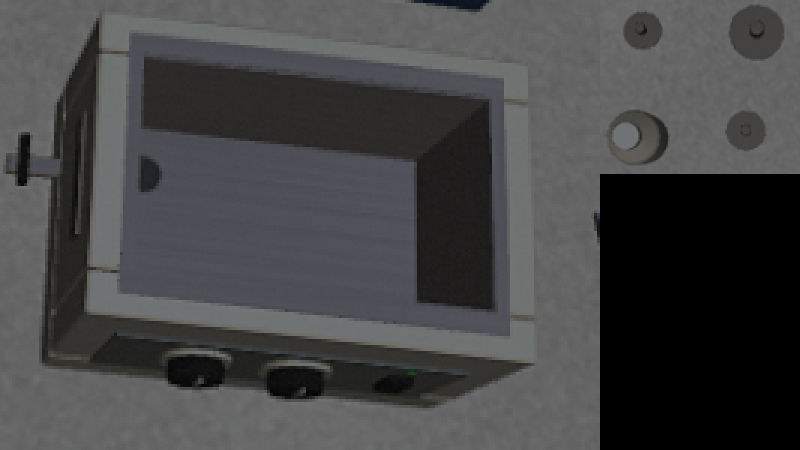

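The crop confirms (320,268) is the largest of the three lids. The cleaner's top corners in image pixels are about (434,115), (576,132), (578,231) and (429,214).

```bash
cat > fit.py <<'E'
from h import *
def rfit(model,meas):
    model=np.array(model);meas=np.array(meas);mc,pc=model.mean(0),meas.mean(0)
    A=(model-mc).T@(meas-pc); a=np.arctan2(A[0,1]-A[1,0],A[0,0]+A[1,1])
    Rm=np.array([[np.cos(a),-np.sin(a)],[np.sin(a),np.cos(a)]])
    t=pc-Rm@mc; return t,a,(model@Rm.T+t-meas)
E
python3 - <<'E'
from fit import *
np.set_printoptions(precision=4,suppress=True)
P=lambda c,z:at('top',*c,z)[:2]
f=lambda c:(c[0]/3+400,c[1]/3+110)
r=[(1,1),(1,-1),(-1,-1),(-1,1)]
out=[(102,15),(527,65),(535,362),(87,312)]
print('cleaner',rfit(np.array(r)*[.084,.118],[P(f(c),.125) for c in out]))
print('cover',rfit(np.array(r)*[.072,.107],[P(c,.012) for c in [(125,143),(234,166),(211,242),(99,215)]]))
print('holes',rfit([(0,-.054),(0,.054)],[P(c,.012) for c in [(195,197.5),(139,184.5)]]))
M=ctrl.camera_model('wrist');T=np.array(M['T']);s=ctrl.state()
Tr=R.from_rotvec(s['tcp_rot']).as_matrix()
print('tool R',Tr,'cam in tool',Tr.T@(T[:3,3]-s['tool_pos']),Tr.T@T[:3,:3],M['K'])
E
```

```text
cleaner (array([ 0.6025, -0.2812]), np.float64(-0.0844420542243229), array([[ 0.0026,  0.0014],
       [ 0.0009, -0.0009],
       [-0.0017, -0.002 ],
       [-0.0018,  0.0015]]))
cover (array([0.5958, 0.2805]), np.float64(-0.21085978994558363), array([[ 0.0016,  0.0012],
       [-0.0001, -0.0005],
       [-0.0009, -0.0012],
       [-0.0005,  0.0006]]))
holes (array([0.595 , 0.2795]), np.float64(-0.2139376537200171), array([[-0.0001, -0.0003],
       [ 0.0001,  0.0003]]))
tool R [[ 0.9533  0.302   0.    ]
 [ 0.302  -0.9533  0.0001]
 [ 0.     -0.0001 -1.    ]] cam in tool [ 0.0805 -0.001  -0.1601] [[ 0.0005 -0.9595 -0.2816]
 [ 1.      0.0006 -0.0001]
 [ 0.0003 -0.2816  0.9595]] [[335.6715   0.     327.269 ]
 [  0.     335.6715 239.8407]
 [  0.       0.       1.    ]]
```

```bash
cat > go.py <<'E'
# usage: go.py x y z psi  -> motion to get there in tool axes
from h import *
s=ctrl.state(); t=[float(a) for a in sys.argv[1:5]]
T=R.from_rotvec(s['tcp_rot']).as_matrix()
psi=np.arctan2(T[1,0],T[0,0])
d=T.T@(np.array(t[:3])-s['tool_pos'])
print('d',np.round(d,4),'roll',round((psi-t[3]+np.pi)%(2*np.pi)-np.pi,4),'psi',round(psi,3),'q6',s['q'][5].round(2),'t',s['time_s'], 'tilt',T[:3,2].round(4))
E
echo
```

Request:
jog_arm(
  motion=[
    {"translation":[0.654,-0.79,-0.075],"roll":0.519},
    {"translation":[0.654,-0.79,-0.075],"roll":0.519},
    {"translation":[0.654,-0.79,-0.075],"roll":0.519},
    {"translation":[0.654,-0.79,-0.075],"roll":0.519},
    {"translation":[0.654,-0.79,-0.075],"roll":0.519},
    {"translation":[0.654,-0.79,-0.075],"roll":0.519},
    {"translation":[0.654,-0.79,-0.075],"roll":0.519},
    {"translation":[0.654,-0.79,-0.075],"roll":0.519},
    {"translation":[0.654,-0.79,-0.075],"roll":0.519},
    {"translation":[0.654,-0.79,-0.075],"roll":0.519},
  ],
  fingers=0.06,
)

```text
time_s: 2.0
tool_pos: [0.3989, -0.2033, 0.2619]
tcp_rot: [3.124, -0.333, 0.001]
wrist_force: [0.7, -0.7, 0.9]
gripper_width: 0.0603
finger_force: 0.0
```

```bash
python3 go.py .596 .284 .3 -.212
```

```text
d [ 0.0899 -0.5179 -0.0381] roll -0.0006 psi -0.213 q6 1.26 t 2.0 tilt [ 8.e-04 -4.e-04 -1.e+00]
```

Request:
jog_arm(
  motion=[
    {"translation":[0.09,-0.518,-0.038],"roll":0},
    {"translation":[0.09,-0.518,-0.038],"roll":0},
    {"translation":[0.09,-0.518,-0.038],"roll":0},
    {"translation":[0.09,-0.518,-0.038],"roll":0},
    {"translation":[0.09,-0.518,-0.038],"roll":0},
    {"translation":[0.09,-0.518,-0.038],"roll":0},
    {"translation":[0.09,-0.518,-0.038],"roll":0},
    {"translation":[0.09,-0.518,-0.038],"roll":0},
    {"translation":[0.09,-0.518,-0.038],"roll":0},
    {"translation":[0.09,-0.518,-0.038],"roll":0},
  ],
)

```text
time_s: 3.0
tool_pos: [0.5859, 0.2595, 0.2977]
tcp_rot: [-3.124, 0.332, -0.0]
wrist_force: [0.4, -1.4, -0.4]
gripper_width: 0.0595
finger_force: 0.0
```

Request:
jog_arm(
  motion=[
    {"translation":[0,0,0],"roll":0},
    {"translation":[0,0,0],"roll":0},
  ],
)

```text
time_s: 3.2
tool_pos: [0.5854, 0.258, 0.297]
tcp_rot: [3.124, -0.33, -0.001]
wrist_force: [0.1, -0.2, -1.1]
gripper_width: 0.0601
finger_force: 0.0
```

```bash
python3 go.py .596 .284 .3 -.212; python3 -c "
from h import *
save('wrist','w1')"
```

```text
d [ 0.005  -0.0277 -0.003 ] roll 0.0014 psi -0.211 q6 2.16 t 3.2 tilt [-5.e-04 -3.e-04 -1.e+00]
```

View pics/w1.png

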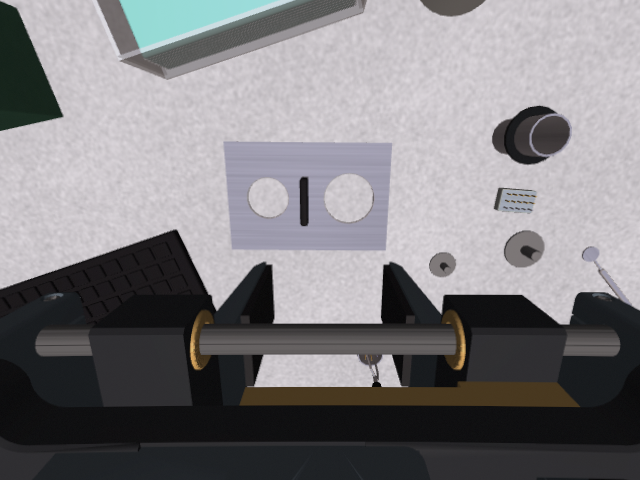

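The wrist view shows the cover with corners at (224,142), (392,143), (386,250) and (233,249). The handle bar is at (304,202) and the holes at (268,198) and (349,198).

```bash
python3 - <<'E'
from fit import *
np.set_printoptions(precision=4,suppress=True)
M=ctrl.camera_model('wrist')
P=lambda c,z:at('wrist',*c,z,M)[:2]
r=[(1,1),(1,-1),(-1,-1),(-1,1)]
print(rfit(np.array(r)*[.072,.107],[P(c,.012) for c in [(224,142),(392,142.5),(386.5,250),(232.5,249.5)]]))
print('holes',rfit([(0,-.054),(0,.054)],[P((349,198),.012),P((268,198),.012)]))
print('handle',P((304,202),.046))
# lids & small beaker & block
print('lid',P((525,249),.01),'BS',P((549.5,135),.084))
E
python3 go.py .596 .284 .3 -.212
```

```text
(array([0.5967, 0.2808]), np.float64(-0.2137447861470826), array([[ 0.0003,  0.0003],
       [ 0.0001, -0.0004],
       [-0.0001,  0.0003],
       [-0.0004, -0.0001]]))
holes (array([0.5975, 0.2811]), np.float64(-0.21088157172457855), array([[-0., -0.],
       [ 0.,  0.]]))
handle [0.5989 0.2846]
lid [0.4643 0.0031] BS [0.6195 0.0121]
d [ 0.005  -0.0286 -0.003 ] roll 0.0003 psi -0.212 q6 2.16 t 3.25 tilt [-7.e-04 -4.e-04 -1.e+00]
```

Request:
jog_arm(
  motion=[
    {"translation":[0.006,-0.0295,0.03],"roll":0.002},
    {"translation":[0.006,-0.0295,0.08],"roll":0.002},
    {"translation":[0.006,-0.0295,0.13],"roll":0.002},
    {"translation":[0.006,-0.0295,0.18],"roll":0.002},
    {"translation":[0.006,-0.0295,0.21],"roll":0.002},
    {"translation":[0.006,-0.0295,0.21],"roll":0.002},
    {"translation":[0.006,-0.0295,0.21],"roll":0.002},
  ],
  fingers=0.045,
)

```text
time_s: 3.95
tool_pos: [0.5978, 0.284, 0.0884]
tcp_rot: [3.123, -0.337, -0.0]
wrist_force: [0.6, -0.5, 0.5]
gripper_width: 0.0449
finger_force: 0.0
```

```bash
python3 go.py .5972 .2847 .031 -.2135; python3 -c "
from h import *
save('wrist','w2')"
```

```text
d [-0.0007 -0.0005  0.0574] roll -0.0017 psi -0.215 q6 2.19 t 3.95 tilt [-1.e-04 -0.e+00 -1.e+00]
```

View pics/w2.png

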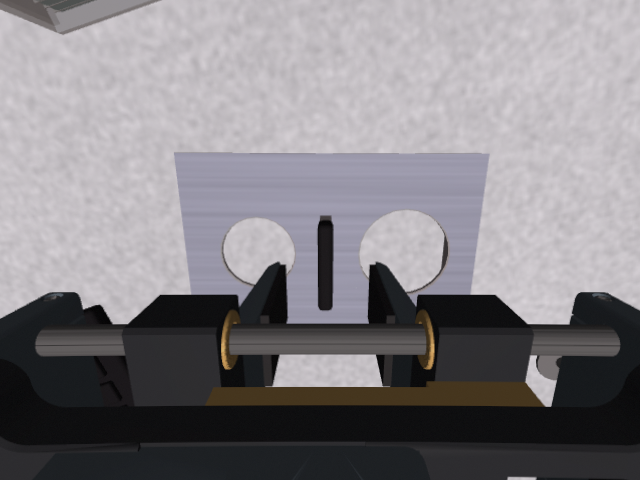

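The handle at (325,263) is centred between the fingertips. I'll go down, close and lift.

Request:
jog_arm(
  motion=[
    {"translation":[0,0,0.04],"roll":0},
    {"translation":[0,0,0.057],"roll":0},
    {"translation":[0,0,0.057],"roll":0},
    {"translation":[0,0,0.057],"roll":0},
  ],
)

```text
time_s: 4.4
tool_pos: [0.5982, 0.285, 0.0318]
tcp_rot: [-3.123, 0.336, -0.001]
wrist_force: [-0.2, 0.4, -0.3]
gripper_width: 0.0453
finger_force: 0.0
```

Request:
jog_arm(
  motion=[
    {"translation":[0,0,0],"roll":0},
    {"translation":[0,0,0],"roll":0},
    {"translation":[0,0,0],"roll":0},
    {"translation":[0,0,0],"roll":0},
    {"translation":[0,0,0],"roll":0},
    {"translation":[0,0,0],"roll":0},
  ],
  fingers=0,
)

```text
time_s: 5.0
tool_pos: [0.5977, 0.2849, 0.0307]
tcp_rot: [-3.123, 0.336, -0.0]
wrist_force: [-0.3, 0.1, 5.2]
gripper_width: 0.0097
finger_force: 30.0
```

Request:
jog_arm(
  motion=[
    {"translation":[0,0,-0.02],"roll":0},
    {"translation":[0,0,-0.06],"roll":0},
    {"translation":[0,0,-0.1],"roll":0},
    {"translation":[0,0,-0.15],"roll":0},
    {"translation":[0,0,-0.2],"roll":0},
    {"translation":[0,0,-0.21],"roll":0},
    {"translation":[0,0,-0.21],"roll":0},
    {"translation":[0,0,-0.21],"roll":0},
  ],
)

```text
time_s: 5.8
tool_pos: [0.5965, 0.2843, 0.2382]
tcp_rot: [3.122, -0.336, -0.004]
wrist_force: [0.3, -1.1, -5.3]
gripper_width: 0.0094
finger_force: 30.0
```

```bash
python3 go.py .602 -.276 .25 -.0844
```

```text
d [ 0.1245  0.5464 -0.0111] roll -0.1298 psi -0.214 q6 2.19 t 5.8 tilt [-0.0026 -0.0011 -1.    ]
```

Request:
jog_arm(
  motion=[
    {"translation":[0.008,0.03,-0.01],"roll":-0.02},
    {"translation":[0.018,0.07,-0.011],"roll":-0.04},
    {"translation":[0.03,0.115,-0.011],"roll":-0.06},
    {"translation":[0.04,0.16,-0.011],"roll":-0.08},
    {"translation":[0.05,0.205,-0.011],"roll":-0.1},
    {"translation":[0.06,0.25,-0.011],"roll":-0.12},
    {"translation":[0.07,0.295,-0.011],"roll":-0.13},
    {"translation":[0.08,0.34,-0.011],"roll":-0.13},
    {"translation":[0.09,0.385,-0.011],"roll":-0.13},
    {"translation":[0.1,0.43,-0.011],"roll":-0.13},
  ],
)

```text
time_s: 6.8
tool_pos: [0.6024, -0.1582, 0.2485]
tcp_rot: [-3.138, 0.132, 0.006]
wrist_force: [0.6, 0.8, -4.2]
gripper_width: 0.0099
finger_force: 30.0
```

```bash
python3 go.py .602 -.277 .25 -.0844
python3 - <<'E'
import cv2
a=cv2.imread('pics/scene0.png')
cv2.imwrite('pics/crop2.png',cv2.resize(a[90:240,130:330],None,fx=4,fy=4,interpolation=3))
E
```

```text
d [ 0.0096  0.1184 -0.0016] roll 0.0002 psi -0.084 q6 1.36 t 6.8 tilt [-0.004   0.0012 -1.    ]
```

View pics/crop2.png

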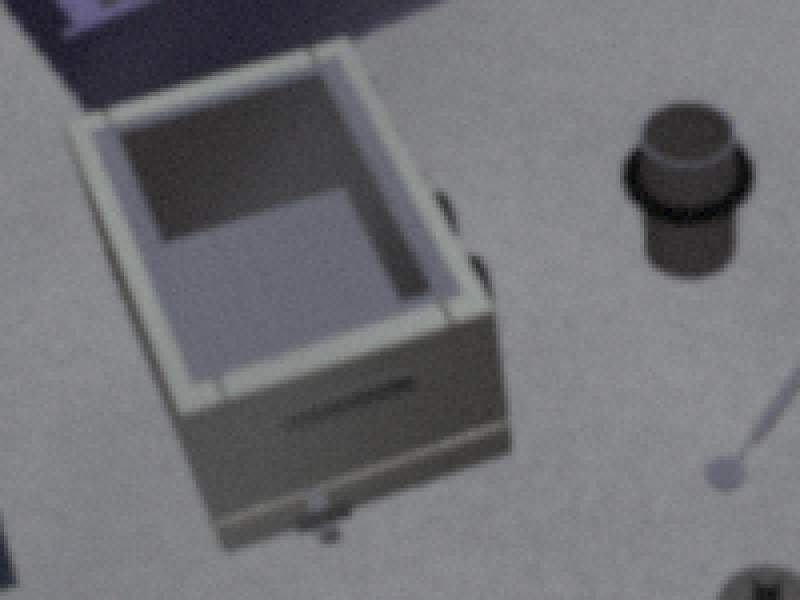

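The scene crop shows the cleaner's rim corners at crop (68,124), (346,40), (495,305) and (182,413). The large beaker's mouth is at (690,135).

```bash
python3 - <<'E'
from fit import *
np.set_printoptions(precision=4,suppress=True)
P=lambda c,z:at('scene',c[0]/4+130,c[1]/4+90,z)[:2]
print(rfit(np.array([(1,-1),(-1,-1),(-1,1),(1,1)])*[.084,.118],[P(c,.125) for c in [(68,124),(346,40),(495,305),(182,413)]]))
print('BL rim',P((688,134),.092))
E
```

```text
(array([ 0.6048, -0.2768]), np.float64(-0.08385499305427635), array([[ 0.0025, -0.0028],
       [-0.0032, -0.0034],
       [-0.0007,  0.0035],
       [ 0.0013,  0.0026]]))
BL rim [ 0.3672 -0.249 ]
```

Request:
jog_arm(
  motion=[
    {"translation":[0.009,0.05,0],"roll":0},
    {"translation":[0.01,0.09,0],"roll":0},
    {"translation":[0.01,0.11,0],"roll":0},
    {"translation":[0.01,0.119,0],"roll":0},
    {"translation":[0.01,0.119,0.005],"roll":0},
    {"translation":[0.01,0.119,0.005],"roll":0},
    {"translation":[0.01,0.119,0.005],"roll":0},
  ],
)

```text
time_s: 7.5
tool_pos: [0.6038, -0.2746, 0.2458]
tcp_rot: [-3.138, 0.13, 0.001]
wrist_force: [-0.7, -0.2, -4.3]
gripper_width: 0.01
finger_force: 30.0
```

```bash
python3 go.py .602 -.277 .15 -.0844; python3 - <<'E'
from h import *
a,_=save('top','t2'); b,_=save('wrist','w3')
t=cv2.resize(a[90:270,400:600],(600,540),interpolation=3)
cv2.imwrite('pics/t2c.png',t[...,::-1])
E
```

```text
d [-0.0015  0.0026  0.0958] roll 0.0015 psi -0.083 q6 1.19 t 7.5 tilt [-9.e-04  6.e-04 -1.e+00]
```

View pics/w3.png

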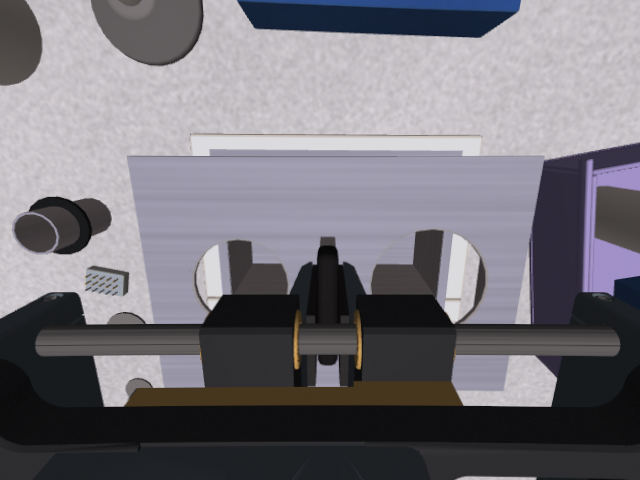

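The wrist view shows the cover held level over the tank. The cleaner's far rim corners are visible at (190,134) and (481,136).

```bash
python3 - <<'E'
from fit import *
np.set_printoptions(precision=4,suppress=True)
M=ctrl.camera_model('wrist')
P=lambda c,z:at('wrist',*c,z,M)[:2]
a=[P(c,.125) for c in [(190,134),(481,136)]];print(a,np.linalg.norm(a[0]-a[1]))
print(rfit(np.array([(.084,.118),(.084,-.118)]),a))
z=ctrl.state()['tool_pos'][2]-.031+.012
print('cover far edge',[P(c,z) for c in [(128,156),(544,156)]],rfit(np.array([(.072,.107),(.072,-.107)]),[P(c,z) for c in [(128,156),(544,156)]]))
print('BS',P((37,232),.084))
E
```

```text
[array([ 0.698 , -0.1719]), array([ 0.6774, -0.4027])] 0.23176334597038917
(array([ 0.604 , -0.2798]), np.float64(-0.0892984285433237), array([[ 0.0002,  0.0021],
       [-0.0002, -0.0021]]))
cover far edge [array([ 0.6847, -0.1777]), array([ 0.667 , -0.3906])] (array([ 0.6041, -0.2782]), np.float64(-0.08268558378243003), array([[ 0.    ,  0.0002],
       [-0.    , -0.0002]]))
BS [0.6209 0.0103]
```

View pics/t2c.png

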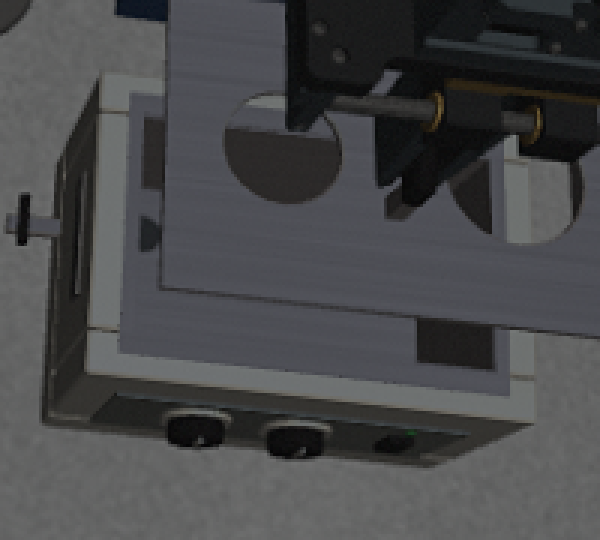

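The top view shows the same. All the cleaner estimates agree to within 2 mm, so I'll lower.

Request:
jog_arm(
  motion=[
    {"translation":[0,0.001,0.03],"roll":0.002},
    {"translation":[0,0.001,0.06],"roll":0.002},
    {"translation":[0,0.001,0.075],"roll":0.002},
    {"translation":[0,0.001,0.082],"roll":0.002},
    {"translation":[0,0.001,0.086],"roll":0.002},
    {"translation":[0,0.001,0.09],"roll":0.002},
    {"translation":[0,0.001,0.093],"roll":0.002},
    {"translation":[0,0.001,0.095],"roll":0.002},
    {"translation":[0,0.001,0.096],"roll":0.002},
    {"translation":[0,0.001,0.096],"roll":0.002},
  ],
)

```text
time_s: 8.6
tool_pos: [0.6038, -0.2771, 0.1506]
tcp_rot: [3.139, -0.135, 0.0]
wrist_force: [-0.8, 0.1, -3.9]
gripper_width: 0.0101
finger_force: 30.0
```

```bash
python3 go.py .604 -.2755 .148 -.0844
```

```text
d [ 0.0001 -0.0016  0.0026] roll -0.0018 psi -0.086 q6 1.19 t 8.6 tilt [ 2.e-04 -1.e-04 -1.e+00]
```

Request:
jog_arm(
  motion=[
    {"translation":[0,0,0.001],"roll":0},
    {"translation":[0,0,0.002],"roll":0},
    {"translation":[0,0,0.003],"roll":0},
    {"translation":[0,0,0.003],"roll":0},
    {"translation":[0,0,0.003],"roll":0},
  ],
)

```text
time_s: 9.1
tool_pos: [0.6038, -0.2771, 0.1477]
tcp_rot: [3.139, -0.135, 0.0]
wrist_force: [-2.6, 1.5, 1.8]
gripper_width: 0.0099
finger_force: 30.0
```

Request:
jog_arm(
  motion=[
    {"translation":[0,0,0],"roll":0},
    {"translation":[0,0,0],"roll":0},
    {"translation":[0,0,0],"roll":0},
    {"translation":[0,0,0],"roll":0},
  ],
  fingers=0.045,
)

```text
time_s: 9.5
tool_pos: [0.6038, -0.2771, 0.1475]
tcp_rot: [3.139, -0.135, 0.0]
wrist_force: [-0.2, -0.1, -0.8]
gripper_width: 0.039
finger_force: 0.0
```

Request:
jog_arm(
  motion=[
    {"translation":[0,0,-0.03],"roll":0},
    {"translation":[0,0,-0.07],"roll":0},
    {"translation":[-0.04,0,-0.12],"roll":0},
    {"translation":[-0.09,0,-0.17],"roll":0},
    {"translation":[-0.11,0,-0.19],"roll":0},
    {"translation":[-0.11,0,-0.19],"roll":0},
    {"translation":[-0.11,0,-0.19],"roll":0},
  ],
)

```text
time_s: 10.2
tool_pos: [0.494, -0.2679, 0.3392]
tcp_rot: [3.137, -0.136, 0.005]
wrist_force: [-0.5, -0.0, -1.2]
gripper_width: 0.0451
finger_force: 0.0
```

```bash
python3 go.py .366 -.25 .2 -.0844; python3 - <<'E'
from h import *
b,M=save('wrist','w4')
T=np.array(M['T']);print(T.tolist())
E
```

```text
d [-0.1295 -0.0069  0.1388] roll -0.0025 psi -0.087 q6 1.12 t 10.2 tilt [ 0.0029 -0.0017 -1.    ]
[[-0.08629270106945829, -0.9567380367854497, -0.2778594945472622, 0.5733751620074207], [-0.9962692532552673, 0.0831680977522805, 0.023035679596197015, -0.2734834241512161], [0.001069934731021801, 0.2788106821558135, -0.9603454892670037, 0.4996120159776812], [0.0, 0.0, 0.0, 1.0]]
```

View pics/w4.png

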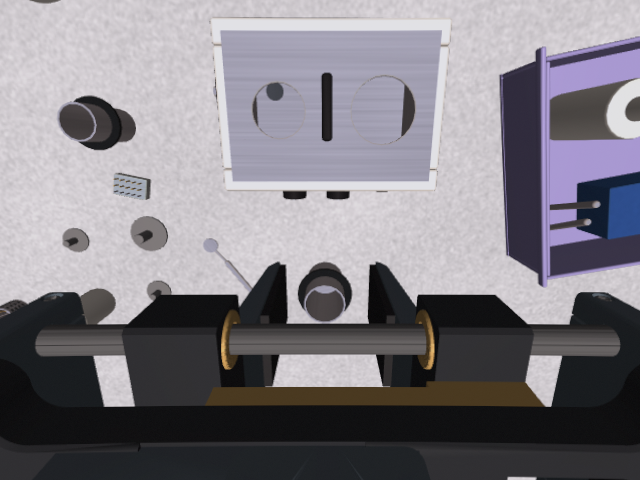

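The cover sits home with even margins. Its corners are at (221,30), (442,30), (432,170) and (231,170), and the holes are at (383,110) and (279,110). The large beaker's rim is at (325,303).

```bash
python3 - <<'E'
from fit import *
np.set_printoptions(precision=4,suppress=True)
M=ctrl.camera_model('wrist')
P=lambda c,z:at('wrist',*c,z,M)[:2]
r=[(1,1),(1,-1),(-1,-1),(-1,1)]
print(rfit(np.array(r)*[.072,.107],[P(c,.129) for c in [(221,30),(443,30),(433,170),(231,170)]]))
print('holes',P((382.5,110),.129),P((279,110),.129),rfit([(0,-.054),(0,.054)],[P((382.5,110),.129),P((279,110),.129)]))
print('cleaner',rfit(np.array(r)*[.084,.118],[P(c,.125) for c in [(211,18),(451,19),(436,190),(226,190)]]))
print('BL',P((325,303),.092),'BS',P((78,122),.084),'lid',P((150,234),.01))
E
```

```text
(array([ 0.6097, -0.2814]), np.float64(-0.0850583096944105), array([[ 0.0061, -0.0002],
       [ 0.0063, -0.0013],
       [-0.006 ,  0.0024],
       [-0.0065, -0.0009]]))
holes [ 0.5999 -0.3326] [ 0.609  -0.2269] (array([ 0.6044, -0.2797]), np.float64(-0.08628328038914783), array([[-0.0001, -0.0009],
       [ 0.0001,  0.0009]]))
cleaner (array([ 0.6041, -0.28  ]), np.float64(-0.08640663573709764), array([[ 0.0018,  0.0023],
       [ 0.0021, -0.0032],
       [-0.0021, -0.0014],
       [-0.0017,  0.0023]]))
BL [ 0.3688 -0.2527] BS [0.6188 0.0104] lid [0.4639 0.0025]
```

Request:
jog_arm(
  motion=[
    {"translation":[-0.04,-0.003,0.03],"roll":-0.15},
    {"translation":[-0.08,-0.006,0.07],"roll":-0.3},
    {"translation":[-0.128,-0.0055,0.119],"roll":-1.572},
    {"translation":[-0.128,-0.0055,0.119],"roll":-1.572},
    {"translation":[-0.128,-0.0055,0.119],"roll":-1.572},
    {"translation":[-0.128,-0.0055,0.119],"roll":-1.572},
    {"translation":[-0.128,-0.0055,0.119],"roll":-1.572},
    {"translation":[-0.128,-0.0055,0.119],"roll":-1.572},
    {"translation":[-0.128,-0.0055,0.119],"roll":-1.572},
    {"translation":[-0.128,-0.0055,0.119],"roll":-1.572},
  ],
  fingers=0.088,
)

```text
time_s: 11.25
tool_pos: [0.3673, -0.2507, 0.2167]
tcp_rot: [-2.38, -2.046, 0.001]
wrist_force: [0.9, 0.8, -0.1]
gripper_width: 0.0878
finger_force: 0.0
```

```bash
python3 go.py .367 -.2515 .2 1.485
```

```text
d [-0.0008 -0.0002  0.0167] roll -0.0646 psi 1.42 q6 -0.5 t 11.25 tilt [-0.0022  0.0018 -1.    ]
```

Request:
jog_arm(
  motion=[
    {"translation":[0,0,0.04],"roll":-0.065},
    {"translation":[0,0,0.06],"roll":-0.065},
    {"translation":[0,0,0.06],"roll":-0.065},
    {"translation":[0,0,0.06],"roll":-0.065},
  ],
)

```text
time_s: 11.65
tool_pos: [0.3672, -0.2509, 0.1578]
tcp_rot: [-2.32, -2.115, 0.001]
wrist_force: [0.5, 0.1, 0.7]
gripper_width: 0.0879
finger_force: 0.0
```

```bash
python3 go.py .367 -.2515 .078 1.485;  python3 - <<'E'
from h import *
b,M=save('wrist','w5')
E
```

```text
d [-0.0008 -0.      0.0798] roll -0.0062 psi 1.479 q6 -0.56 t 11.65 tilt [-0.0018  0.0014 -1.    ]
```

View pics/w5.png

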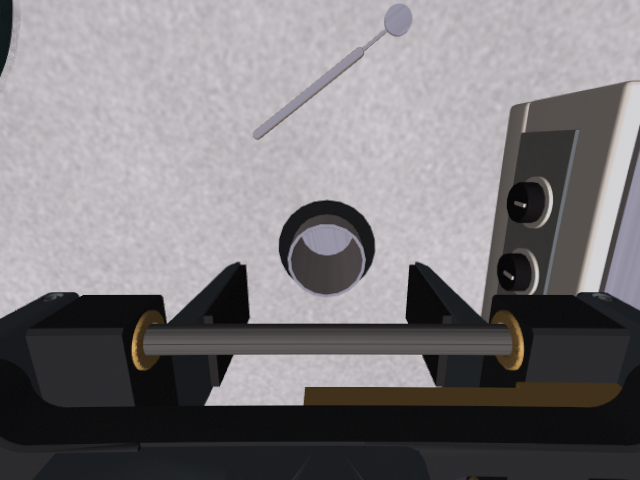

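The large beaker's rim is centred at (327,260), midway between the fingers.

```bash
python3 -c "
from h import *
p=at('wrist',327,260,.092);print(p, at('wrist',288,260,.092)-at('wrist',366,260,.092))"
```

```text
[ 0.36754957 -0.25171627  0.092     ] [-0.05562676  0.00509536  0.        ]
```

Request:
jog_arm(
  motion=[
    {"translation":[-0.001,0,0.04],"roll":-0.006},
    {"translation":[-0.001,0,0.07],"roll":-0.006},
    {"translation":[-0.001,0,0.08],"roll":-0.006},
    {"translation":[-0.001,0,0.08],"roll":-0.006},
    {"translation":[-0.001,0,0.08],"roll":-0.006},
  ],
)

```text
time_s: 12.2
tool_pos: [0.3678, -0.2526, 0.0797]
tcp_rot: [2.314, 2.123, 0.0]
wrist_force: [0.4, 0.3, 0.0]
gripper_width: 0.0877
finger_force: 0.0
```

Request:
jog_arm(
  motion=[
    {"translation":[0,0,0],"roll":0},
    {"translation":[0,0,0],"roll":0},
    {"translation":[0,0,0],"roll":0},
    {"translation":[0,0,0],"roll":0},
    {"translation":[0,0,0],"roll":0},
    {"translation":[0,0,0],"roll":0},
  ],
  fingers=0.03,
)

```text
time_s: 12.8
tool_pos: [0.3671, -0.2522, 0.0787]
tcp_rot: [2.315, 2.124, -0.0]
wrist_force: [-2.3, -0.9, 7.1]
gripper_width: 0.0553
finger_force: 30.0
```

Request:
jog_arm(
  motion=[
    {"translation":[0,0,-0.02],"roll":0},
    {"translation":[0,0,-0.06],"roll":0},
    {"translation":[0,0,-0.1],"roll":0},
    {"translation":[0,0,-0.14],"roll":0},
    {"translation":[0,0,-0.17],"roll":0},
    {"translation":[0,0,-0.17],"roll":0},
    {"translation":[0,0,-0.17],"roll":0},
  ],
)

```text
time_s: 13.5
tool_pos: [0.3669, -0.252, 0.2483]
tcp_rot: [2.314, 2.123, 0.0]
wrist_force: [0.2, 0.7, -2.2]
gripper_width: 0.0553
finger_force: 30.0
```

```bash
python3 go.py .5994 -.3338 .24 1.485
```

```text
d [-0.0615  0.2386  0.0085] roll -0.0003 psi 1.485 q6 -0.57 t 13.5 tilt [ 6.e-04 -4.e-04 -1.e+00]
```

Request:
jog_arm(
  motion=[
    {"translation":[-0.008,0.03,-0.005],"roll":0},
    {"translation":[-0.018,0.07,-0.005],"roll":0},
    {"translation":[-0.03,0.115,-0.005],"roll":0},
    {"translation":[-0.041,0.16,-0.005],"roll":0},
    {"translation":[-0.052,0.2,-0.005],"roll":0},
    {"translation":[-0.059,0.228,-0.005],"roll":0},
    {"translation":[-0.0615,0.2385,-0.005],"roll":0},
    {"translation":[-0.0615,0.2385,-0.005],"roll":0},
    {"translation":[-0.0615,0.2385,-0.005],"roll":0},
  ],
)

```text
time_s: 14.4
tool_pos: [0.5981, -0.3332, 0.252]
tcp_rot: [-2.313, -2.122, 0.001]
wrist_force: [-0.5, -0.2, -2.0]
gripper_width: 0.0555
finger_force: 30.0
```

```bash
python3 go.py .5994 -.3338 .152 1.485;  python3 - <<'E'
from h import *
b,M=save('wrist','w6')
E
```

```text
d [-0.0006  0.0016  0.1   ] roll -0.0002 psi 1.485 q6 -0.46 t 14.4 tilt [-0.0021  0.0012 -1.    ]
```

View pics/w6.png

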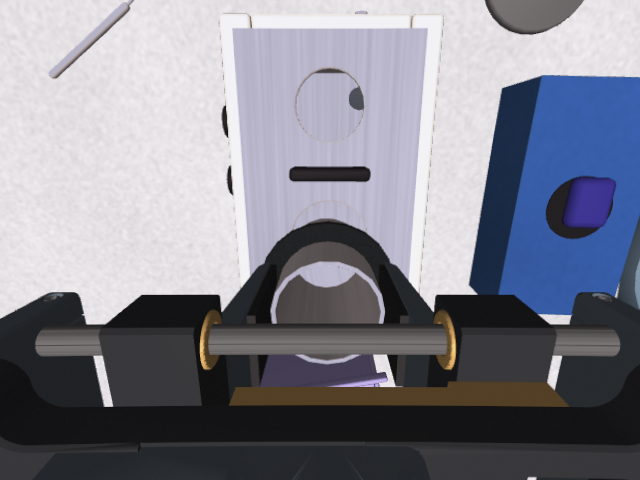

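The handle bar is at (329,174) and the small hole at (330,105). I'll use them to refine the cover's pose.

```bash
python3 -c "
from fit import *
h=at('wrist',329.5,174,.163)[:2];s=at('wrist',329.5,105,.129)[:2];print(h,s)
print([at('wrist',*c,.129)[:2] for c in [(233,28),(426,28)]])
print(rfit([(0,.004),(0,.054)],[h,s]))"; python3 go.py .5997 -.3338 .152 1.485
```

```text
[ 0.60470603 -0.27557644] [ 0.6090628  -0.22559245]
[array([ 0.54253917, -0.16733777]), array([ 0.68425329, -0.17958186])]
(array([ 0.60436622, -0.2794749 ]), np.float64(-0.08694354013416086), array([[ 7.53316861e-06,  8.64259438e-05],
       [-7.53316861e-06, -8.64259438e-05]]))
d [-0.0004  0.0019  0.1005] roll -0.0003 psi 1.485 q6 -0.46 t 14.45 tilt [-1.6e-03  9.0e-04 -1.0e+00]
```

Request:
jog_arm(
  motion=[
    {"translation":[0,0.0018,0.01],"roll":0},
    {"translation":[0,0.0018,0.025],"roll":0},
    {"translation":[0,0.0018,0.045],"roll":0},
    {"translation":[0,0.0018,0.065],"roll":0},
    {"translation":[0,0.0018,0.08],"roll":0},
    {"translation":[0,0.0018,0.09],"roll":0},
    {"translation":[0,0.0018,0.094],"roll":0},
    {"translation":[0,0.0018,0.096],"roll":0},
    {"translation":[0,0.0018,0.096],"roll":0},
  ],
)

```text
time_s: 15.35
tool_pos: [0.6013, -0.3341, 0.1578]
tcp_rot: [2.314, 2.124, 0.0]
wrist_force: [0.1, -0.3, -1.5]
gripper_width: 0.0553
finger_force: 30.0
```

Request:
jog_arm(
  motion=[
    {"translation":[0,-0.001,0.002],"roll":0},
    {"translation":[0,-0.001,0.004],"roll":0},
    {"translation":[0,-0.001,0.005],"roll":0},
    {"translation":[0,-0.001,0.006],"roll":0},
    {"translation":[0,-0.001,0.006],"roll":0},
    {"translation":[0,-0.001,0.006],"roll":0},
  ],
)

```text
time_s: 15.95
tool_pos: [0.6002, -0.334, 0.1518]
tcp_rot: [2.315, 2.124, 0.0]
wrist_force: [-2.7, 0.5, 4.4]
gripper_width: 0.0556
finger_force: 30.0
```

Request:
jog_arm(
  motion=[
    {"translation":[0,0,0],"roll":0},
    {"translation":[0,0,0],"roll":0},
    {"translation":[0,0,0],"roll":0},
    {"translation":[0,0,0],"roll":0},
  ],
  fingers=0.075,
)

```text
time_s: 16.35
tool_pos: [0.6001, -0.3339, 0.1514]
tcp_rot: [-2.315, -2.124, 0.0]
wrist_force: [0.1, -0.2, 0.5]
gripper_width: 0.0749
finger_force: 0.0
```

Request:
jog_arm(
  motion=[
    {"translation":[0,0,-0.03],"roll":0},
    {"translation":[0,0,-0.07],"roll":0},
    {"translation":[0.04,0,-0.1],"roll":0},
    {"translation":[0.08,0,-0.1],"roll":0},
    {"translation":[0.13,0,-0.1],"roll":0},
    {"translation":[0.18,0,-0.1],"roll":0},
    {"translation":[0.23,0,-0.1],"roll":0},
    {"translation":[0.27,0,-0.09],"roll":0},
    {"translation":[0.3,0,-0.08],"roll":0},
  ],
  fingers=0.085,
)

```text
time_s: 17.25
tool_pos: [0.6261, -0.0326, 0.2316]
tcp_rot: [2.313, 2.125, 0.001]
wrist_force: [0.1, 0.3, -0.4]
gripper_width: 0.0852
finger_force: 0.0
```

```bash
python3 go.py .6188 .0107 .15 1.485
```

```text
d [ 0.0425 -0.011   0.0816] roll 0.0009 psi 1.486 q6 -0.0 t 17.25 tilt [ 1.e-03  1.e-04 -1.e+00]
```

Request:
jog_arm(
  motion=[
    {"translation":[0.04,-0.011,0.02],"roll":0},
    {"translation":[0.0425,-0.011,0.06],"roll":0},
    {"translation":[0.0425,-0.011,0.08],"roll":0},
    {"translation":[0.0425,-0.011,0.08],"roll":0},
    {"translation":[0.0425,-0.011,0.08],"roll":0},
  ],
)

```text
time_s: 17.75
tool_pos: [0.6189, 0.0082, 0.152]
tcp_rot: [-2.315, -2.124, -0.0]
wrist_force: [0.4, 0.2, 0.2]
gripper_width: 0.0849
finger_force: 0.0
```

```bash
python3 go.py .6188 .0107 .0705 1.485;  python3 - <<'E'
from h import *
b,M=save('wrist','w7'); g=cv2.cvtColor(b,cv2.COLOR_RGB2GRAY)
s=ctrl.find_in('wrist','beaker_small'); print([(np.round(d['bbox'],0),d['conf']) for d in s])
print(proj('wrist',[.6188,.0107,.084],M))
E
```

```text
d [ 0.0025 -0.0003  0.0815] roll -0.0003 psi 1.485 q6 0.06 t 17.75 tilt [ 0.  0. -1.]
[(array([331., 241.,  85.,  80.]), 0.66)]
[326.49675461 255.33375107]
```

View pics/w7.png

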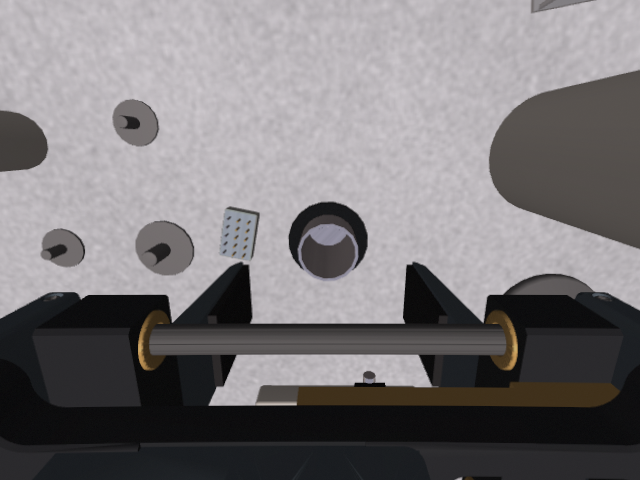

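The small beaker's rim is at (328,252), so the target shifts by about 1 mm in x and 2.4 mm in y.

Request:
jog_arm(
  motion=[
    {"translation":[0.005,0.0007,0.03],"roll":0},
    {"translation":[0.005,0.0007,0.065],"roll":0},
    {"translation":[0.005,0.0007,0.081],"roll":0},
    {"translation":[0.005,0.0007,0.081],"roll":0},
    {"translation":[0.005,0.0007,0.081],"roll":0},
  ],
)

```text
time_s: 18.35
tool_pos: [0.6205, 0.013, 0.0717]
tcp_rot: [2.315, 2.123, 0.001]
wrist_force: [0.2, -0.3, 0.9]
gripper_width: 0.0847
finger_force: 0.0
```

Request:
jog_arm(
  motion=[
    {"translation":[0,0,0],"roll":0},
    {"translation":[0,0,0],"roll":0},
    {"translation":[0,0,0],"roll":0},
    {"translation":[0,0,0],"roll":0},
    {"translation":[0,0,0],"roll":0},
    {"translation":[0,0,0],"roll":0},
  ],
  fingers=0.02,
)

```text
time_s: 18.95
tool_pos: [0.6198, 0.0132, 0.0706]
tcp_rot: [2.315, 2.124, 0.0]
wrist_force: [-0.8, -0.3, 2.6]
gripper_width: 0.0436
finger_force: 30.0
```

Request:
jog_arm(
  motion=[
    {"translation":[0,0,-0.02],"roll":0},
    {"translation":[0,0,-0.06],"roll":0},
    {"translation":[0,0,-0.1],"roll":0},
    {"translation":[0,0,-0.14],"roll":0},
    {"translation":[0,0,-0.18],"roll":0},
    {"translation":[0,0,-0.18],"roll":0},
    {"translation":[0,0,-0.18],"roll":0},
  ],
)

```text
time_s: 19.65
tool_pos: [0.6199, 0.0132, 0.2509]
tcp_rot: [2.314, 2.123, 0.002]
wrist_force: [0.5, -0.3, -2.3]
gripper_width: 0.0434
finger_force: 30.0
```

```bash
python3 go.py .6091 -.2257 .25 1.485
```

```text
d [-0.239   0.0098  0.0009] roll -0.0002 psi 1.485 q6 0.07 t 19.65 tilt [ 0.0013 -0.     -1.    ]
```

Request:
jog_arm(
  motion=[
    {"translation":[-0.03,0.001,0],"roll":0},
    {"translation":[-0.07,0.003,0],"roll":0},
    {"translation":[-0.115,0.005,0],"roll":0},
    {"translation":[-0.16,0.007,0],"roll":0},
    {"translation":[-0.2,0.009,0],"roll":0},
    {"translation":[-0.228,0.0098,0],"roll":0},
    {"translation":[-0.239,0.0098,0.0],"roll":0},
    {"translation":[-0.239,0.0098,0.0],"roll":0},
    {"translation":[-0.239,0.0098,0.0],"roll":0},
  ],
)

```text
time_s: 20.55
tool_pos: [0.6086, -0.2247, 0.2494]
tcp_rot: [-2.314, -2.123, 0.001]
wrist_force: [-0.2, -0.0, -1.2]
gripper_width: 0.0431
finger_force: 30.0
```

```bash
python3 go.py .6091 -.2257 .15 1.485
```

```text
d [-0.001   0.0007  0.0994] roll -0.0 psi 1.485 q6 -0.3 t 20.55 tilt [-1.4e-03  8.0e-04 -1.0e+00]
```

Request:
jog_arm(
  motion=[
    {"translation":[-0.001,0.0007,0.01],"roll":0},
    {"translation":[-0.001,0.0007,0.025],"roll":0},
    {"translation":[-0.001,0.0007,0.045],"roll":0},
    {"translation":[-0.001,0.0007,0.065],"roll":0},
    {"translation":[-0.001,0.0007,0.08],"roll":0},
    {"translation":[-0.001,0.0007,0.088],"roll":0},
    {"translation":[-0.001,0.0007,0.092],"roll":0},
    {"translation":[-0.001,0.0007,0.094],"roll":0},
    {"translation":[-0.001,0.0007,0.094],"roll":0},
  ],
)

```text
time_s: 21.45
tool_pos: [0.6099, -0.2269, 0.1568]
tcp_rot: [2.314, 2.123, 0.0]
wrist_force: [-0.2, -0.1, -1.2]
gripper_width: 0.0433
finger_force: 30.0
```

Request:
jog_arm(
  motion=[
    {"translation":[0.0005,-0.0005,0.003],"roll":0},
    {"translation":[0.0005,-0.0005,0.005],"roll":0},
    {"translation":[0.0005,-0.0005,0.006],"roll":0},
    {"translation":[0.0005,-0.0005,0.007],"roll":0},
    {"translation":[0.0005,-0.0005,0.007],"roll":0},
    {"translation":[0.0005,-0.0005,0.007],"roll":0},
  ],
)

```text
time_s: 22.05
tool_pos: [0.6092, -0.2263, 0.1496]
tcp_rot: [2.315, 2.124, 0.0]
wrist_force: [-0.0, 0.4, 1.0]
gripper_width: 0.0435
finger_force: 30.0
```

Request:
jog_arm(
  motion=[
    {"translation":[0,0,0],"roll":0},
    {"translation":[0,0,0],"roll":0},
    {"translation":[0,0,0],"roll":0},
    {"translation":[0,0,0],"roll":0},
    {"translation":[0,0,-0.03],"roll":0},
    {"translation":[0,0,-0.07],"roll":0},
    {"translation":[0,0,-0.11],"roll":0},
    {"translation":[0,0,-0.14],"roll":0},
    {"translation":[0,0,-0.14],"roll":0},
  ],
  fingers=0.07,
)

```text
time_s: 22.95
tool_pos: [0.6109, -0.227, 0.2943]
tcp_rot: [2.31, 2.12, 0.005]
wrist_force: [-0.9, -0.4, 0.8]
gripper_width: 0.0699
finger_force: 0.0
```

```bash
python3 go.py .36 .225 .27 1.485;  python3 - <<'E'
from h import *
b,M=save('wrist','w8'); a,_=save('scene','s2')
o=np.hstack([cv2.resize(b,(440,330)),cv2.resize(a[70:270,110:330],(360,327))[:327]]) if 0 else None
c=np.zeros((330,800,3),np.uint8); c[:,:440]=cv2.resize(b,(440,330)); c[:327,440:]=cv2.resize(a[70:270,110:330],(360,327))
cv2.imwrite('pics/c8.png',c[...,::-1])
E
```

```text
d [ 0.4288 -0.289   0.0216] roll -0.0002 psi 1.485 q6 -0.31 t 22.95 tilt [ 0.0063 -0.0026 -1.    ]
```

View pics/c8.png

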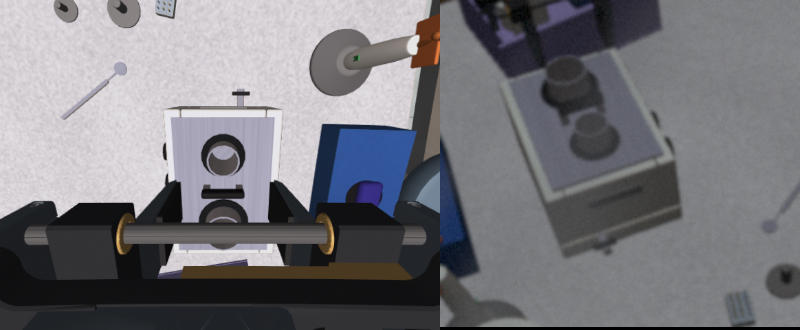

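Both beakers hang on their collars. In the wrist half the small one's rim is at crop (222,160), and the large one is behind it. Next is the basket.

Request:
jog_arm(
  motion=[
    {"translation":[0.444,-0.293,0.02],"roll":0},
    {"translation":[0.444,-0.293,0.02],"roll":0},
    {"translation":[0.444,-0.293,0.02],"roll":0},
    {"translation":[0.444,-0.293,0.02],"roll":0},
    {"translation":[0.444,-0.293,0.02],"roll":0},
    {"translation":[0.444,-0.293,0.02],"roll":0},
    {"translation":[0.444,-0.293,0.02],"roll":0},
    {"translation":[0.444,-0.293,0.02],"roll":0},
    {"translation":[0.444,-0.293,0.02],"roll":0},
    {"translation":[0.444,-0.293,0.02],"roll":0},
  ],
  fingers=0.05,
)

```text
time_s: 24.05
tool_pos: [0.3688, 0.2139, 0.2694]
tcp_rot: [-2.315, -2.123, 0.003]
wrist_force: [1.5, -0.0, -0.1]
gripper_width: 0.0501
finger_force: 0.0
```

```bash
python3 go.py .357 .24 .23 1.485;  python3 - <<'E'
from h import *
b=cv2.imread('pics/w8.png')
cv2.imwrite('pics/c9.png',cv2.resize(b[150:370,230:420],None,fx=2.6,fy=2.6,interpolation=3))
E
```

```text
d [ 0.025  -0.0139  0.0394] roll -0.0005 psi 1.484 q6 0.56 t 24.05 tilt [-1.5e-03 -8.0e-04 -1.0e+00]
```

Request:
jog_arm(
  motion=[
    {"translation":[0.02,-0.012,0.02],"roll":0},
    {"translation":[0.02,-0.012,0.04],"roll":0},
    {"translation":[0.02,-0.012,0.04],"roll":0},
    {"translation":[0.02,-0.012,0.04],"roll":0},
  ],
)

```text
time_s: 24.45
tool_pos: [0.3601, 0.2334, 0.2301]
tcp_rot: [-2.315, -2.123, 0.004]
wrist_force: [1.0, -0.3, 0.5]
gripper_width: 0.05
finger_force: 0.0
```

```bash
python3 go.py .357 .24 .101 1.485;  python3 - <<'E'
from h import *
b,M=save('wrist','w9')
print(proj('wrist',[.355,.24,.126],M),proj('wrist',[.355,.24,.03],M))
E
```

```text
d [ 0.0065 -0.0034  0.1291] roll -0.0003 psi 1.485 q6 0.61 t 24.45 tilt [-0.002  -0.0012 -1.    ]
[320.28829266 236.56402079] [322.19096094 212.53663018]
```

View pics/w9.png

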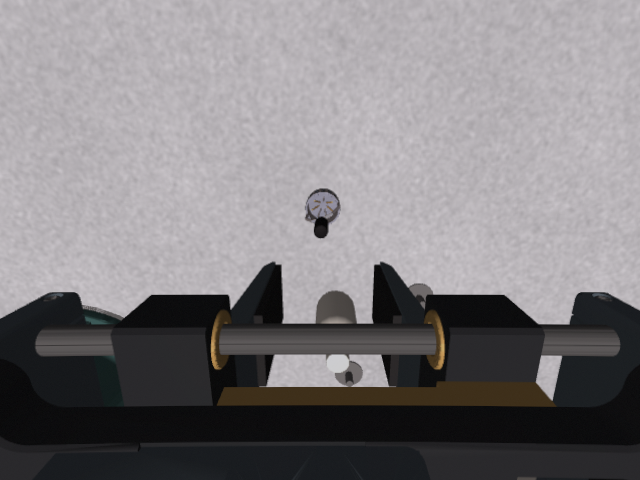

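The basket's grip top is at (321,231) and its cup rim at (322,206). The bottle is behind at (338,340).

```bash
python3 -c "
from h import *
print(at('wrist',321,231,.126),at('wrist',322.5,206,.03))"
```

```text
[0.35667866 0.2446289  0.126     ] [0.35678924 0.24728269 0.03      ]
```

Request:
jog_arm(
  motion=[
    {"translation":[0.012,-0.004,0.04],"roll":0},
    {"translation":[0.012,-0.004,0.08],"roll":0},
    {"translation":[0.012,-0.004,0.08],"roll":0},
    {"translation":[0.012,-0.004,0.08],"roll":0},
  ],
)

```text
time_s: 24.9
tool_pos: [0.358, 0.2459, 0.1516]
tcp_rot: [-2.316, -2.123, 0.001]
wrist_force: [-0.5, -0.3, 0.5]
gripper_width: 0.0498
finger_force: 0.0
```

```bash
python3 go.py .3567 .2455 .101 1.485;  python3 - <<'E'
from h import *
b,M=save('wrist','w10')
print(proj('wrist',[.3567,.2455,.126],M))
cv2.imwrite('pics/c10.png',b[160:360,200:460,::-1])
E
```

```text
d [-0.0005 -0.0013  0.0506] roll -0.001 psi 1.484 q6 0.63 t 24.9 tilt [-6.e-04 -4.e-04 -1.e+00]
[324.75847894 283.06464567]
```

View pics/c10.png

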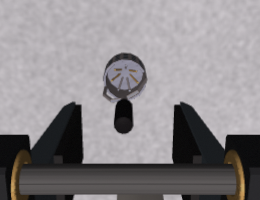

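The grip is centred at about (324,284), as predicted. That was my last picture; from here I use numbers only.

Request:
jog_arm(
  motion=[
    {"translation":[0,-0.001,0.03],"roll":0},
    {"translation":[0,-0.001,0.05],"roll":0},
    {"translation":[0,-0.001,0.05],"roll":0},
    {"translation":[0,-0.001,0.05],"roll":0},
  ],
)

```text
time_s: 25.35
tool_pos: [0.3576, 0.2466, 0.1024]
tcp_rot: [2.315, 2.123, 0.003]
wrist_force: [-0.0, -0.1, 0.5]
gripper_width: 0.0499
finger_force: 0.0
```

Request:
jog_arm(
  motion=[
    {"translation":[0,0,0],"roll":0},
    {"translation":[0,0,0],"roll":0},
    {"translation":[0,0,0],"roll":0},
    {"translation":[0,0,0],"roll":0},
    {"translation":[0,0,0],"roll":0},
    {"translation":[0,0,0],"roll":0},
  ],
  fingers=0,
)

```text
time_s: 25.95
tool_pos: [0.3565, 0.2462, 0.1007]
tcp_rot: [-2.315, -2.124, 0.0]
wrist_force: [0.6, 0.6, 1.2]
gripper_width: 0.0113
finger_force: 30.0
```

Request:
jog_arm(
  motion=[
    {"translation":[0,0,-0.02],"roll":0},
    {"translation":[0,0,-0.06],"roll":0},
    {"translation":[0,0,-0.1],"roll":0},
    {"translation":[0,0,-0.14],"roll":0},
    {"translation":[0,0,-0.18],"roll":0},
    {"translation":[0,0,-0.21],"roll":0},
    {"translation":[0,0,-0.21],"roll":0},
    {"translation":[0,0,-0.21],"roll":0},
  ],
)

```text
time_s: 26.75
tool_pos: [0.3565, 0.2461, 0.3106]
tcp_rot: [2.315, 2.124, 0.001]
wrist_force: [-0.2, 0.6, -1.3]
gripper_width: 0.011
finger_force: 30.0
```

```bash
python3 go.py .5997 -.3336 .32 1.485; python3 - <<'E'
from h import *
# rim measurement from w8 is stale-model; check basket position in hand w/ wrist
b,M=save('wrist','w11')
for d in ctrl.find_in('wrist','basket'): print(d)
s=ctrl.state(); print(proj('wrist',s['tool_pos']-[0,0,s['tool_pos'][2]*0+.101-.03],M), proj('wrist',s['tool_pos']+[0,0,.025],M))
E
```

```text
d [-0.5567  0.2921 -0.0095] roll -0.0002 psi 1.485 q6 0.64 t 26.75 tilt [ 6.e-04  3.e-04 -1.e+00]
[326.18350057 257.17439001] [325.67531728 326.55331709]
```

Request:
jog_arm(
  motion=[
    {"translation":[-0.018,0.009,-0.005],"roll":0},
    {"translation":[-0.05,0.026,-0.009],"roll":0},
    {"translation":[-0.09,0.047,-0.009],"roll":0},
    {"translation":[-0.13,0.068,-0.009],"roll":0},
    {"translation":[-0.17,0.089,-0.009],"roll":0},
    {"translation":[-0.21,0.11,-0.009],"roll":0},
    {"translation":[-0.25,0.131,-0.009],"roll":0},
    {"translation":[-0.29,0.152,-0.009],"roll":0},
    {"translation":[-0.33,0.173,-0.009],"roll":0},
    {"translation":[-0.37,0.194,-0.009],"roll":0},
  ],
)

```text
time_s: 27.85
tool_pos: [0.5179, -0.1409, 0.3179]
tcp_rot: [-2.314, -2.122, 0.002]
wrist_force: [0.7, 1.1, 0.1]
gripper_width: 0.0114
finger_force: 30.0
```

```bash
python3 go.py .6 -.3338 .32 1.485
```

```text
d [-0.185   0.0985 -0.0024] roll -0.0006 psi 1.484 q6 -0.22 t 27.85 tilt [-2.4e-03  8.0e-04 -1.0e+00]
```

Request:
jog_arm(
  motion=[
    {"translation":[-0.035,0.019,0],"roll":0},
    {"translation":[-0.075,0.04,0],"roll":0},
    {"translation":[-0.115,0.061,0],"roll":0},
    {"translation":[-0.15,0.08,0],"roll":0},
    {"translation":[-0.174,0.093,0],"roll":0},
    {"translation":[-0.185,0.0985,0],"roll":0},
    {"translation":[-0.185,0.0985,0],"roll":0},
    {"translation":[-0.185,0.0985,0],"roll":0},
    {"translation":[-0.185,0.0985,0],"roll":0},
  ],
)

```text
time_s: 28.75
tool_pos: [0.5999, -0.3306, 0.3195]
tcp_rot: [-2.314, -2.125, 0.0]
wrist_force: [-0.3, -0.2, -0.4]
gripper_width: 0.0112
finger_force: 30.0
```

```bash
python3 go.py .6 -.3338 .177 1.485
```

```text
d [-0.0032  0.0004  0.1425] roll 0.0006 psi 1.486 q6 -0.45 t 28.75 tilt [-4.e-04  4.e-04 -1.e+00]
```

Request:
jog_arm(
  motion=[
    {"translation":[-0.003,0,0.02],"roll":0},
    {"translation":[-0.003,0,0.04],"roll":0},
    {"translation":[-0.003,0,0.045],"roll":0},
    {"translation":[-0.003,0,0.045],"roll":0},
    {"translation":[-0.003,0,0.045],"roll":0},
  ],
)

```text
time_s: 29.25
tool_pos: [0.6004, -0.3347, 0.2758]
tcp_rot: [2.314, 2.124, 0.001]
wrist_force: [0.3, 0.3, 0.5]
gripper_width: 0.0108
finger_force: 30.0
```

```bash
python3 go.py .6 -.3338 .177 1.485
```

```text
d [ 0.0009 -0.0006  0.0988] roll 0.0002 psi 1.485 q6 -0.46 t 29.25 tilt [ 1.e-03 -6.e-04 -1.e+00]
```

Request:
jog_arm(
  motion=[
    {"translation":[0.0005,0,0.02],"roll":0},
    {"translation":[0.0005,0,0.04],"roll":0},
    {"translation":[0.0005,0,0.06],"roll":0},
    {"translation":[0.0005,0,0.075],"roll":0},
    {"translation":[0.0005,0,0.085],"roll":0},
    {"translation":[0.0005,0,0.09],"roll":0},
    {"translation":[0.0005,0,0.093],"roll":0},
    {"translation":[0.0005,0,0.094],"roll":0},
    {"translation":[0.0005,0,0.094],"roll":0},
  ],
)

```text
time_s: 30.15
tool_pos: [0.6003, -0.3345, 0.1812]
tcp_rot: [2.314, 2.123, 0.0]
wrist_force: [0.7, -0.1, -0.9]
gripper_width: 0.0113
finger_force: 30.0
```

```bash
python3 go.py .6 -.3338 .177 1.485
```

```text
d [ 0.0007 -0.0004  0.0042] roll -0.0002 psi 1.485 q6 -0.46 t 30.15 tilt [ 6.e-04 -4.e-04 -1.e+00]
```

Request:
jog_arm(
  motion=[
    {"translation":[0,0,0.002],"roll":0},
    {"translation":[0,0,0.003],"roll":0},
    {"translation":[0,0,0.004],"roll":0},
    {"translation":[0,0,0.0045],"roll":0},
    {"translation":[0,0,0.0045],"roll":0},
  ],
)

```text
time_s: 30.65
tool_pos: [0.6003, -0.3345, 0.1767]
tcp_rot: [2.314, 2.124, 0.0]
wrist_force: [-0.9, 1.4, 4.5]
gripper_width: 0.0116
finger_force: 30.0
```

Request:
jog_arm(
  motion=[
    {"translation":[0,0,0],"roll":0},
    {"translation":[0,0,0],"roll":0},
    {"translation":[0,0,0],"roll":0},
    {"translation":[0,0,-0.02],"roll":0},
    {"translation":[0,0,-0.06],"roll":0},
    {"translation":[0,0,-0.1],"roll":0},
    {"translation":[0,0,-0.12],"roll":0},
    {"translation":[0,0,-0.12],"roll":0},
  ],
  fingers=0.022,
)

```text
time_s: 31.45
tool_pos: [0.6013, -0.3351, 0.2997]
tcp_rot: [2.311, 2.121, 0.002]
wrist_force: [0.6, 0.5, 0.2]
gripper_width: 0.022
finger_force: 0.0
```

```bash
python3 go.py .464 .0028 .2 1.485; python3 - <<'E'
from h import *
for c in ['top','scene']:
    save(c,c+'_b')
    for n in ['basket','beaker_small','beaker_large']: print(c,n,[(np.round(d['bbox'],1).tolist(),round(d['conf'],2)) for d in ctrl.find_in(c,n)])
    for p in [(.6,-.334,.076+.109),(.6,-.334,.165),(.609,-.226,.163)]: print(proj(c,p))
E
```

```text
d [ 0.325  -0.1663  0.0983] roll -0.0002 psi 1.485 q6 -0.46 t 31.45 tilt [ 0.0044 -0.0026 -1.    ]
top basket [([556.0, 165.3, 36.3, 27.5], 0.75)]
top beaker_small [([472.2, 164.6, 43.7, 43.9], 0.6)]
top beaker_large [([543.2, 173.3, 54.9, 51.4], 0.8)]
[557.39550227 159.32676434]
[550.8274047  164.44064282]
[478.94904422 156.50516725]
scene basket [([184.9, 107.7, 10.1, 23.4], 0.67)]
scene beaker_small [([205.2, 152.2, 29.6, 30.5], 0.78)]
scene beaker_large [([189.3, 119.2, 38.8, 35.5], 0.57)]
[184.53369167 104.81405357]
[186.32233224 112.10398046]
[202.21460538 145.39070122]
```

Request:
jog_arm(
  motion=[
    {"translation":[0.325,-0.166,0.0],"roll":0},
    {"translation":[0.325,-0.166,0.0],"roll":0},
    {"translation":[0.325,-0.166,0.0],"roll":0},
    {"translation":[0.325,-0.166,0.0],"roll":0},
    {"translation":[0.325,-0.166,0.0],"roll":0},
    {"translation":[0.325,-0.166,0.05],"roll":0},
    {"translation":[0.325,-0.166,0.1],"roll":0},
    {"translation":[0.325,-0.166,0.12],"roll":0},
    {"translation":[0.325,-0.166,0.12],"roll":0},
    {"translation":[0.325,-0.166,0.12],"roll":0},
  ],
  fingers=0.04,
)

```text
time_s: 32.85
tool_pos: [0.4603, 0.0047, 0.1736]
tcp_rot: [-2.31, -2.123, 0.006]
wrist_force: [0.3, -0.6, 0.5]
gripper_width: 0.0399
finger_force: 0.0
```

```bash
python3 go.py .464 .0028 .024 1.485; python3 - <<'E'
from h import *
b,M=save('wrist','w12')
c=proj('wrist',[.464,.0028,.01],M);print(c,proj('wrist',[.464,.0028,.038],M),proj('wrist',[.464+.027,.0028,.01],M))
for d in ctrl.find_in('wrist','lid'): print(np.round(d['bbox'],1),d['conf'])
E
```

```text
d [-0.0016  0.0046  0.1496] roll 0.0015 psi 1.486 q6 0.04 t 32.85 tilt [-5.1e-03  3.0e-04 -1.0e+00]
[331.74150295 227.93760393] [331.97841245 235.51764039] [358.8701106  225.76241841]
[236.3 225.2  34.3  37.3] 0.89
[332.6 225.8  55.   51.7] 0.82
[322.1 104.2  39.3  44.9] 0.56
```

Request:
jog_arm(
  motion=[
    {"translation":[-0.0015,0.0045,0.04],"roll":0},
    {"translation":[-0.0015,0.0045,0.07],"roll":0},
    {"translation":[-0.0015,0.0045,0.07],"roll":0},
    {"translation":[-0.0015,0.0045,0.07],"roll":0},
  ],
)

```text
time_s: 33.35
tool_pos: [0.468, 0.0012, 0.1075]
tcp_rot: [2.315, 2.123, 0.001]
wrist_force: [0.2, -0.3, 1.3]
gripper_width: 0.0398
finger_force: 0.0
```

```bash
python3 go.py .464 .0028 .024 1.485; python3 - <<'E'
from h import *
b,M=save('wrist','w13'); g=cv2.cvtColor(b,cv2.COLOR_RGB2GRAY)
c=proj('wrist',[.464,.0028,.01],M);k=proj('wrist',[.464,.0028,.038],M);print(c,k)
x0,y0=int(c[0])-50,int(c[1])-50
sub=g[y0:y0+100,x0:x0+100]
t,m=cv2.threshold(cv2.GaussianBlur(sub,(3,3),0),0,255,cv2.THRESH_BINARY_INV+cv2.THRESH_OTSU);print('thr',t)
m[:, :]=m
n,l,s,ce=cv2.connectedComponentsWithStats(m)
for i in range(1,n):
    if s[i,4]>150: print(s[i]+[x0,y0,0,0,0],ce[i]+[x0,y0])
m2=(sub<60).astype(np.uint8); n,l,s,ce=cv2.connectedComponentsWithStats(m2)
for i in range(1,n):
    if s[i,4]>40: print('dark',s[i]+[x0,y0,0,0,0],ce[i]+[x0,y0])
print(sub[::10,::10])
E
```

```text
d [ 0.0012 -0.0042  0.0835] roll -0.001 psi 1.484 q6 0.04 t 33.35 tilt [ 7.e-04 -1.e-04 -1.e+00]
[321.77372279 244.8683405 ] [321.196578   256.32046245]
thr 138.0
[ 290  209   66   64 3345] [322.25590433 240.5309417 ]
[271 262  21  32 618] [280.86569579 278.57605178]
[364 264   7  30 208] [367.02884615 278.63461538]
dark [314 236  17  14 151] [322.19205298 241.39072848]
dark [271 263  20  31 560] [280.44464286 279.26785714]
dark [364 265   7  29 178] [367.41573034 279.41573034]
[[185 181 185 183 191 189 183 193 190 181]
 [182 187 188 182 187 190 190 188 193 184]
 [185 183 185 185 119 118 117 154 190 186]
 [182 176 184 117 117 117 116 117 154 186]
 [190 183 116 115 116 113 115 116 115 194]
 [179 176 115 115 115  46  72 115 114 187]
 [193 185 173 114 114 114  78 114 113 186]
 [180  27 186 113 113 113 114 112 179 182]
 [ 28  19 151 183 179 182 178 186 182 181]
 [ 28  11 124 178 180 193 186 179 188 187]]
```

Request:
jog_arm(
  motion=[
    {"translation":[0.003,-0.0035,0.02],"roll":0},
    {"translation":[0.003,-0.0035,0.03],"roll":0},
    {"translation":[0.003,-0.0035,0.03],"roll":0},
    {"translation":[0.003,-0.0035,0.03],"roll":0},
    {"translation":[0.003,-0.0035,0.03],"roll":0},
  ],
)

```text
time_s: 33.9
tool_pos: [0.4644, 0.005, 0.077]
tcp_rot: [2.314, 2.123, 0.001]
wrist_force: [-0.3, 0.3, 0.6]
gripper_width: 0.0398
finger_force: 0.0
```

```bash
python3 go.py .4646 .006 .024 1.485; python3 - <<'E'
from h import *
b,M=save('wrist','w14'); g=cv2.cvtColor(b,cv2.COLOR_RGB2GRAY)
m=((cv2.GaussianBlur(g,(3,3),0)>100)&(g<140)).astype(np.uint8)
m[:,:250]=0;m[:,400:]=0;m[320:]=0
n,l,s,ce=cv2.connectedComponentsWithStats(m); i=1+np.argmax(s[1:,4]); print(s[i],ce[i])
cs,_=cv2.findContours((l==i).astype(np.uint8),0,1); e=cv2.fitEllipse(cv2.convexHull(max(cs,key=len))); print(e, at('wrist',*e[0],.01,M), proj('wrist',[.4646,.006,.01],M))
E
```

```text
d [0.001 0.    0.053] roll -0.0003 psi 1.485 q6 0.05 t 33.9 tilt [ 0.0012 -0.     -1.    ]
[ 282  222   83   71 3821] [326.94687255 256.80031405]
((325.6108093261719, 257.1029968261719), (69.6897964477539, 78.78702545166016), 89.42276000976562) [0.46368216 0.00656316 0.01      ] [326.95531662 257.73929207]
```

Request:
jog_arm(
  motion=[
    {"translation":[0.001,0,0.03],"roll":0},
    {"translation":[0.001,0,0.05],"roll":0},
    {"translation":[0.001,0,0.053],"roll":0},
    {"translation":[0.001,0,0.053],"roll":0},
    {"translation":[0.001,0,0.053],"roll":0},
  ],
)

```text
time_s: 34.45
tool_pos: [0.4645, 0.0061, 0.0241]
tcp_rot: [2.314, 2.123, 0.001]
wrist_force: [0.1, -0.4, 0.5]
gripper_width: 0.04
finger_force: 0.0
```

Request:
jog_arm(
  motion=[
    {"translation":[0,0,0],"roll":0},
    {"translation":[0,0,0],"roll":0},
    {"translation":[0,0,0],"roll":0},
    {"translation":[0,0,0],"roll":0},
    {"translation":[0,0,0],"roll":0},
    {"translation":[0,0,0],"roll":0},
  ],
  fingers=0,
)

```text
time_s: 35.05
tool_pos: [0.464, 0.0061, 0.0234]
tcp_rot: [2.315, 2.124, 0.0]
wrist_force: [-1.0, -0.1, 6.7]
gripper_width: 0.0134
finger_force: 30.0
```

Request:
jog_arm(
  motion=[
    {"translation":[0,0,-0.02],"roll":0},
    {"translation":[0,0,-0.06],"roll":0},
    {"translation":[0,0,-0.1],"roll":0},
    {"translation":[0,0,-0.14],"roll":0},
    {"translation":[0,0,-0.18],"roll":0},
    {"translation":[0,0,-0.22],"roll":0},
    {"translation":[0,0,-0.23],"roll":0},
    {"translation":[0,0,-0.23],"roll":0},
    {"translation":[0,0,-0.23],"roll":0},
  ],
)

```text
time_s: 35.95
tool_pos: [0.4632, 0.0061, 0.2519]
tcp_rot: [-2.314, -2.123, 0.002]
wrist_force: [-0.3, -1.2, -1.2]
gripper_width: 0.0133
finger_force: 30.0
```

```bash
python3 go.py .6092 -.2261 .25 1.485; python3 - <<'E'
from h import *
# small-beaker rim in current top picture: ellipse near prediction
a,M=save('top','top_c')
print(proj('top',[.6092,-.2261,.163],M), [(np.round(d['bbox'],1),d['conf']) for d in ctrl.find_in('top','lid')])
E
```

```text
d [-0.2188  0.1654  0.0017] roll -0.0002 psi 1.485 q6 0.05 t 35.95 tilt [-1.4e-03  1.0e-04 -1.0e+00]
[479.00692162 156.3801286 ] []
```

Request:
jog_arm(
  motion=[
    {"translation":[-0.015,0.011,0],"roll":0},
    {"translation":[-0.045,0.034,0],"roll":0},
    {"translation":[-0.08,0.06,0],"roll":0},
    {"translation":[-0.115,0.087,0],"roll":0},
    {"translation":[-0.15,0.113,0],"roll":0},
    {"translation":[-0.18,0.136,0],"roll":0},
    {"translation":[-0.205,0.155,0],"roll":0},
    {"translation":[-0.219,0.1655,0],"roll":0},
    {"translation":[-0.219,0.1655,0],"roll":0},
    {"translation":[-0.219,0.1655,0],"roll":0},
  ],
)

```text
time_s: 37.05
tool_pos: [0.6092, -0.2256, 0.252]
tcp_rot: [-2.314, -2.122, 0.001]
wrist_force: [0.1, 0.8, -0.6]
gripper_width: 0.0133
finger_force: 30.0
```

```bash
python3 go.py .6092 -.2261 .1805 1.485; python3 - <<'E'
from h import *
def fitc(cam,file,z,rad,c0):
    M=ctrl.camera_model(cam); g=cv2.GaussianBlur(cv2.imread(file,0),(3,3),0).astype(np.float32)
    gx=cv2.Sobel(g,5,1,0);gy=cv2.Sobel(g,5,0,1); G=np.hypot(gx,gy); best=[]
    th=np.linspace(0,2*np.pi,90)
    for dx in np.arange(-8,8.1,1):
        for dy in np.arange(-8,8.1,1):
            p=np.array([proj(cam,[c0[0]+dx/1e3+rad*np.cos(t),c0[1]+dy/1e3+rad*np.sin(t),z],M) for t in th]).astype(np.float32)
            best.append((cv2.remap(G,p[None,:,0],p[None,:,1],1).mean(),dx,dy))
    print(cam,z,sorted(best)[::-1][:4])
for cam,f in [('top','pics/top_c.png'),('scene','pics/scene_b.png')]:
    fitc(cam,f,.163,.0205,(.6092,-.2261)); fitc(cam,f,.135,.032,(.6092,-.2261))
E
```

```text
d [-0.0005  0.0002  0.0715] roll -0.0003 psi 1.485 q6 -0.3 t 37.05 tilt [-1.8e-03  9.0e-04 -1.0e+00]
top 0.163 [(np.float32(173.35808), np.float64(-1.0), np.float64(0.0)), (np.float32(171.99362), np.float64(0.0), np.float64(0.0)), (np.float32(170.55487), np.float64(-2.0), np.float64(-1.0)), (np.float32(167.32716), np.float64(-2.0), np.float64(0.0))]
top 0.135 [(np.float32(255.01479), np.float64(-1.0), np.float64(-1.0)), (np.float32(253.01749), np.float64(-2.0), np.float64(-1.0)), (np.float32(250.11652), np.float64(-1.0), np.float64(-2.0)), (np.float32(240.01744), np.float64(-2.0), np.float64(-2.0))]
scene 0.163 [(np.float32(56.696724), np.float64(-2.0), np.float64(-8.0)), (np.float32(56.6369), np.float64(-1.0), np.float64(-8.0)), (np.float32(56.22844), np.float64(0.0), np.float64(-8.0)), (np.float32(56.131596), np.float64(-3.0), np.float64(-8.0))]
scene 0.135 [(np.float32(82.66643), np.float64(1.0), np.float64(2.0)), (np.float32(82.277336), np.float64(1.0), np.float64(3.0)), (np.float32(81.882866), np.float64(2.0), np.float64(3.0)), (np.float32(81.617836), np.float64(2.0), np.float64(2.0))]
```

Request:
jog_arm(
  motion=[
    {"translation":[-0.0005,0,0.015],"roll":0},
    {"translation":[-0.0005,0,0.035],"roll":0},
    {"translation":[-0.0005,0,0.05],"roll":0},
    {"translation":[-0.0005,0,0.059],"roll":0},
    {"translation":[-0.0005,0,0.06],"roll":0},
    {"translation":[-0.0005,0,0.06],"roll":0},
  ],
)

```text
time_s: 37.65
tool_pos: [0.61, -0.2267, 0.1933]
tcp_rot: [-2.315, -2.124, 0.0]
wrist_force: [0.9, -0.1, -0.8]
gripper_width: 0.0132
finger_force: 30.0
```

```bash
python3 go.py .6092 -.2261 .1805 1.485
```

```text
d [ 0.0005 -0.0008  0.0128] roll 0.0001 psi 1.485 q6 -0.31 t 37.65 tilt [-0. -0. -1.]
```

Request:
jog_arm(
  motion=[
    {"translation":[0.0005,-0.0005,0.003],"roll":0},
    {"translation":[0.0005,-0.0005,0.006],"roll":0},
    {"translation":[0.0005,-0.0005,0.009],"roll":0},
    {"translation":[0.0005,-0.0005,0.01],"roll":0},
    {"translation":[0.0005,-0.0005,0.011],"roll":0},
    {"translation":[0.0005,-0.0005,0.011],"roll":0},
    {"translation":[0.0005,-0.0005,0.011],"roll":0},
  ],
)

```text
time_s: 38.35
tool_pos: [0.6095, -0.2263, 0.1822]
tcp_rot: [2.315, 2.124, 0.0]
wrist_force: [-0.7, 0.0, -1.1]
gripper_width: 0.0132
finger_force: 30.0
```

Plug is in the mouth with no contact yet; the last 2 mm.

Request:
jog_arm(
  motion=[
    {"translation":[0,0,0.001],"roll":0},
    {"translation":[0,0,0.0015],"roll":0},
    {"translation":[0,0,0.002],"roll":0},
    {"translation":[0,0,0.002],"roll":0},
    {"translation":[0,0,0.002],"roll":0},
  ],
)

```text
time_s: 38.85
tool_pos: [0.6095, -0.2263, 0.1804]
tcp_rot: [2.315, 2.124, 0.0]
wrist_force: [-2.8, 1.2, 5.9]
gripper_width: 0.0131
finger_force: 30.0
```

Request:
jog_arm(
  motion=[
    {"translation":[0,0,0],"roll":0},
    {"translation":[0,0,0],"roll":0},
    {"translation":[0,0,0],"roll":0},
    {"translation":[0,0,0],"roll":0},
    {"translation":[0,0,-0.03],"roll":0},
    {"translation":[0,0,-0.07],"roll":0},
    {"translation":[0,0,-0.12],"roll":0},
    {"translation":[0,0,-0.12],"roll":0},
  ],
  fingers=0.035,
)

```text
time_s: 39.65
tool_pos: [0.6121, -0.2273, 0.3073]
tcp_rot: [2.308, 2.118, 0.006]
wrist_force: [1.0, -0.6, -0.2]
gripper_width: 0.0346
finger_force: 0.0
```

Request:
jog_arm(
  motion=[
    {"translation":[0.05,0,0],"roll":0},
    {"translation":[0.1,0,0],"roll":0},
    {"translation":[0.15,0,0],"roll":0},
    {"translation":[0.2,0,0],"roll":0},
    {"translation":[0.25,0,0],"roll":0},
    {"translation":[0.25,0,0],"roll":0},
    {"translation":[0.25,0,0],"roll":0},
  ],
)

```text
time_s: 40.35
tool_pos: [0.6308, 0.0237, 0.2998]
tcp_rot: [-2.313, -2.126, 0.0]
wrist_force: [0.2, 0.4, 0.9]
gripper_width: 0.0349
finger_force: 0.0
```

```bash
python3 - <<'E'
from h import *
for c in ['top','scene']:
    save(c,c+'_end')
    for n in ['lid','basket','beaker_small','beaker_large']: print(c,n,[(np.round(d['bbox'],1).tolist(),round(d['conf'],2)) for d in ctrl.find_in(c,n)])
    for p in [(.6,-.334,.185),(.609,-.226,.167),(.609,-.226,.195)]: print(proj(c,p))
print(ctrl.state()['time_s'])
E
```

```text
top lid [([312.4, 324.8, 23.7, 22.9], 0.81), ([483.6, 157.0, 38.2, 35.6], 0.66), ([252.1, 270.4, 19.2, 21.2], 0.62), ([490.6, 168.8, 109.4, 97.2], 0.55)]
top basket []
top beaker_small [([473.2, 167.5, 35.6, 35.8], 0.79), ([392.8, 320.9, 51.5, 82.1], 0.35)]
top beaker_large [([527.9, 166.2, 22.6, 34.1], 0.73)]
[557.39550227 159.32676434]
[479.85788308 155.44419232]
[486.51042717 147.67066823]
scene lid [([350.2, 283.4, 20.6, 16.6], 0.77), ([362.8, 225.2, 19.6, 17.6], 0.65)]
scene basket [([185.8, 106.8, 13.2, 25.2], 0.6)]
scene beaker_small [([198.4, 160.9, 11.8, 18.0], 0.4)]
scene beaker_large [([191.0, 117.1, 37.0, 24.7], 0.94)]
[184.53369167 104.81405357]
[201.88272402 143.96212622]
[199.50830627 133.72320335]
40.85
```

```bash
python3 -c "
from plant import ctrl
print(ctrl.hand_in())"
```

```text
the job is handed in; nothing more can be done
None
```

I handed the job in at about 41 s: the cover is home on the tank, both beakers hang on their collars, the basket stands in the large beaker and the lid is on the small one, with everything released. The last checks used detections and force readings, and I viewed 15 pictures, one over your limit of 14.

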